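# Set out the samples and test sticks for the metal-detector check

### The arm

A 7-joint arm with a two-finger parallel gripper is mounted at the origin on a cart in front of the work surface, level with it; the furniture and walls round the work are solid. World frame = base frame: x ahead of the robot, y to its left, z up, the work surface at z = 0. Lengths are in m, angles in rad, forces in N, time in s.
With the tool pointing down it reaches from about 0.4 to 0.9 m from the base axis. Payload 5.6 kg.
Tool frame: the origin (TCP) lies between the finger pads; the fingertips stand 14 mm ahead of it and the grasp point (between the pads) lies 5 mm behind it; x points along the fingers, y is the direction in which the jaws open and shut, and the axes are right-handed (so a half turn about x gives the same grasp; the last joint's range is limited). The gripper opens to 92 mm and grips with 3 to 60 N. Pads are 20 mm wide; open, the fingers measure 128 mm over their backs; the gripper's body (75 mm by 189 mm) begins 69 mm behind the grasp point.
Start: joints at [-1.219, 0.468, -0.012, 1.603, 0.006, 1.071, -0.056], TCP at [0.25, 0.6, 0.189] pointing down, gripper open.
Joint ranges: [-2.53, 2.53], [-0.31, 2.02], [-1.57, 1.55], [0.28, 2.44], [-1.29, 4.43], [0.15, 1.84], [-2.92, 2.92]. Speed limits (rad/s): [2.57, 2.57, 3.14, 3.14, 3.14, 3.14, 3.14].

### API

Orientations are given as a rotation vector (axis times angle).
In Python, from workcell import robot gives the robot as it stands. The module is installed in compiled form; this text tells all that it offers.
- The arm moves only by the tool servo_tool, never from a script. Its argument "steps" is a list of rows, each a list of 3 entries, a list of its own where there are three numbers: the shift along the tool's x, y, z in m, then the turn, a rotation vector about the tool's x, y, z in degrees, then the closure, from 0 (fully open) to 1 (shut). A call has 1 to 20 rows; each row shifts and turns the commanded pose from where the row before left it, along the tool's axes as they then stand; what a row does not reach is not made up. A row lasts 1/12 s, in which the tool goes at most 41.7 mm and 7.16 degrees, less where a joint would pass 70% of its speed; a pose out of reach is approached as far as the arm can. A call is refused whole if a number of a shift passes 0.0417 or a number of a turn 7.16, either way. A call with a gripper value outside its range is refused whole. The fingers move at their own pace and stop on an object; "squeeze" is the grip in N (left out, the last holds). Time passes only in rows, so rows that do not move let the fingers close. It gives the time, the measured TCP pose, the force and the opening at its end, in the units of the state.
- robot.get_obs(): the state, without advancing time (a new reading comes with each control period).
- robot.get_image(name): name is "scene" or "top" or "wrist"; returns a dict with "frame" (384x512x3 uint8, blue, green, red), "depth" (384x512 float32, m along the optical axis (not along the pixel's ray), 0 where there is no reading), "vfov" (degrees; the focal length in pixels is half the picture's height over the tangent of half this angle, whatever the lens; pixels are square), "cx", "cy" (the principal point, pixels), "xyz" and "attitude" of the camera in the world. Camera axes: x right, y down, z forward; pixel columns grow to the right and rows downward; lengths in m; the calibration is good to about 2 mm. A picture is of the moment at which its call begins.
- robot.hand_in(): hands the job in, once; it reports no verdict.
Trained networks look in the newest picture that a camera, given by its name, has taken for a name from the list of things; names that differ only in an ending like _2 or _b are one class to them, and where a whole thing is asked for, a point or a joint stands for the part that bears it (a point fixed in the world has none). Each returns a list of dicts, best first, with "p" (0 to 1); they miss things now and then, are a little off and sometimes report something else, mostly with a low value. They report only what shows in the picture. A call takes as long as a camera call. They do not tell look-alikes from the thing itself.
- robot.recognise(camera, target): "box" ([centre column, centre row, width, height] as shares, 0 to 1, of the picture: columns of its width, rows of its height, round what is visible of it).
- robot.trace(camera, target): "pixels" (384x512 bool, what is visible of it) and "box" ([centre column, centre row, width, height] as shares, 0 to 1, of the picture: columns of its width, rows of its height, round what is visible of it).
The state is a dict: "time": time; "joint_positions": joint angles; "joint_vel": joint speeds; "effort": joint torques, N m; "ee_pos": TCP position; "eef_rot": TCP orientation; "ft_force": force on the tool from outside, world axes, zero at the start; "ft_torque": the same for the moment, N m; "gripper_width": opening from 0.0 (shut) to 1.0 (fully open).
Only numpy, scipy, OpenCV 4.12 (cv2) and the standard library are available. Lean on these libraries where they do the work, as an engineer would, in place of code of your own. Each camera call takes 0.05 s, during which the arm holds its last target.

### The job

Set out the metal-detector check on the dark grey board: stand the three sample pots nearest to it on its three ring marks, the plain white-lidded pot at the end of the row nearer the steel swab box behind the board, the pink pot (red seal on its lid) at the other end, and the blue-lidded pot between them. Lay the red test stick along the row on top of the three lids, centred on the middle pot, and lay the green test stick in the marked lane on the board in front of the pots. Keep the pots upright throughout and leave the blue stick where it is.

Things in the scene. Friction and masses are not known exactly. Their poses are not given: they have to be found in the camera images.
- sample_board: flat dark grey plastic board fixed to the worktop, 190 (its x) x 250 (its y) x 12 thick; origin at the centre of its underside, x away from the robot and y to the left (turned by up to 0.2 rad), z up, its top at z = 12. White ring marks of 58 diameter, drawn flat on the top, at (x, y) = (45, 75), (45, 0) and (45, -75) for the pots; a white outline 28 x 156 centred at (-45, 0), long along y, is the lane for the green stick. The marks are flush paint and do not guide anything
- swab_box: closed stainless steel box, 103 x 134 x 58 high, fixed at the back of the worktop behind the board, either beyond its left (+y) or its right (-y) end (a roll of tape has the other place); origin at the centre of its underside. Only a landmark: it tells which end of the row is which. (Another such box, pots and sticks of the same kinds, stored beyond the mouse far to the right, out of reach, have no part in this)
- pot_white_lid: closed round sample pot, white lid without any mark and beige contents, 66 tall (flat lid top at 65), body 46 across up to 52, lid 50 across above that, 65 g, upright on the worktop at the right at the start; origin at the centre of its underside, z up
- pot_blue_lid: closed round sample pot, blue lid and beige contents, 66 tall (flat lid top at 65), body 46 across up to 52, lid 50 across above that, 65 g, upright on the worktop at the right at the start; origin at the centre of its underside, z up
- pot_pink: closed round sample pot, white lid with a round red seal 26 across in its middle and pink contents, 66 tall (flat lid top at 65), body 46 across up to 52, lid 50 across above that, 65 g, upright on the worktop at the right at the start; origin at the centre of its underside, z up
- stick_red: flat rectangular plastic test stick, red with a small white label (two other sticks differ in colour only), 150 long x 22 wide x 9 thick, 35 g; origin at the centre of its underside, y along its length, z up. It shall end on the lids, along the board's y: its underside then 77 above the board's underside. At the start it lies flat on the worktop, on the right, roughly pointing away from the robot.
- stick_green: flat rectangular plastic test stick, green with a small white label (two other sticks differ in colour only), 150 long x 22 wide x 9 thick, 35 g; origin at the centre of its underside, y along its length, z up. It shall end in the lane, along the board's y. At the start it lies flat on the worktop, on the right, roughly pointing away from the robot.
- stick_blue: flat rectangular plastic test stick, blue with a small white label (two other sticks differ in colour only), 150 long x 22 wide x 9 thick, 35 g; origin at the centre of its underside, y along its length, z up. Not used: it stays where it lies. At the start it lies flat on the worktop, on the right, roughly pointing away from the robot.
There are look-alikes about, which are no part of the job. Leave any brown or purple look-alike of the pot_white_lid alone.

How it is judged:
By the outcome, as a careful person would: the job done as asked, in the order asked, and still so for the second after the job is handed in, with the robot touching nothing.
It also fails if it takes over 131 s, if anything falls off the work surface, if the arm or the gripper's body presses on something with over 40 N, if the wrist force passes 120 N, or if a joint passes its speed limit or range.

## Working session

There is one attempt and no reset: what is moved stays moved. The work goes in short steps, Python scripts to look and compute and a tool call to move; the robot and the scene stay as the last step left them, time stands still between calls to the robot, and variables do not carry over. Pictures are saved under pics/ and viewed, and the job is handed in when it is done.

Besides the shell and the picture viewer there is one more tool, called after "Emit:" as a command line: name --argument value ..., lists and objects as JSON in quotes. servo_tool: Moves the arm, as the interface text tells. Its arguments: {"type":"object","properties":{"steps":{"type":"array"},"squeeze":{"type":"number"}},"required":["steps"]}

```bash
mkdir -p pics; python3 - <<'E'
from workcell import robot
import cv2,numpy as np
print(robot.get_obs())
for n in ["scene","top","wrist"]:
    im=robot.get_image(n); cv2.imwrite(f"pics/{n}0.png",im["frame"]); print(n,im["vfov"],im["cx"],im["cy"],im["xyz"],im["attitude"])
E
```

```text
{'time': 0.0, 'joint_positions': array([-1.21901428,  0.4683504 , -0.01158272,  1.60363715,  0.00601193,
        1.07137552, -0.05631776]), 'joint_vel': array([ 0.00140473,  0.00041681,  0.00053836,  0.00222865,  0.00189799,
       -0.00139655,  0.00049045]), 'effort': array([ 3.43182455e-04, -5.20590949e+01, -1.22737046e-02, -2.43747711e+01,
       -5.65469032e-02,  1.74804818e-02,  1.54268901e-04]), 'ee_pos': array([0.2498362 , 0.59938816, 0.18795215]), 'eef_rot': array([ 0.30841652,  1.54870927, -0.31114045]), 'ft_force': array([ 1.4157798 , -0.04971647,  0.46838814]), 'ft_torque': array([-0.0090165 ,  0.00260661,  0.02328903]), 'gripper_width': 1.0012412527575378}
scene 43.46841542979856 253.64036575688363 195.65548668403522 [-0.32321258 -0.81779198  1.30499691] [-2.21074545  1.05608211 -0.38990454]
top 54.69760244053006 257.16576581943644 186.79290742230546 [ 0.32825509 -0.11019945  1.18395048] [-2.14330471  2.13134737 -0.16597388]
wrist 62.45233831626656 251.04192383619002 192.71927464189747 [0.17338271 0.63184635 0.38507404] [2.40053014 1.60078428 0.23775018]
```

View pics/top0.png

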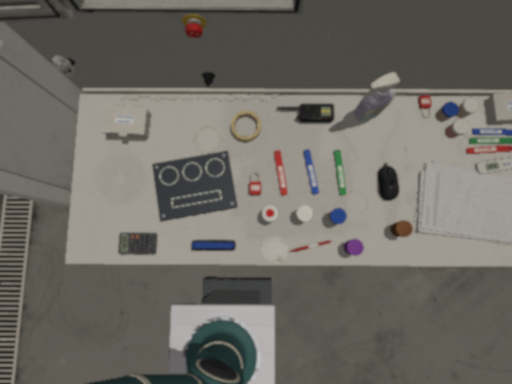

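View pics/scene0.png

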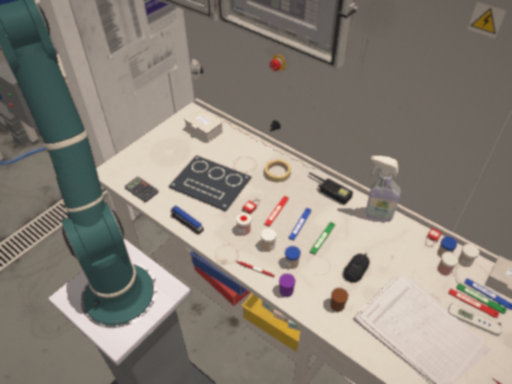

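```bash
cat > h.py <<'E'
from workcell import robot
import cv2,numpy as np
from scipy.spatial.transform import Rotation as R
def cam(n):
    im=robot.get_image(n); im["f"]=im["frame"].shape[0]/2/np.tan(np.radians(im["vfov"]/2)); im["R"]=R.from_rotvec(im["attitude"]).as_matrix(); return im
def pts(im):
    h,w=im["depth"].shape; v,u=np.mgrid[0:h,0:w]; d=im["depth"]
    c=np.stack([(u-im["cx"])/im["f"]*d,(v-im["cy"])/im["f"]*d,d],-1)
    return c@im["R"].T+im["xyz"]
def ray(im,u,v,z):
    d=im["R"]@np.array([(u-im["cx"])/im["f"],(v-im["cy"])/im["f"],1.]); t=(z-im["xyz"][2])/d[2]; return im["xyz"]+t*d
def proj(im,p):
    c=(np.asarray(p)-im["xyz"])@im["R"]; return c[...,:2]/c[...,2:]*im["f"]+np.array([im["cx"],im["cy"]])
E
python3 - <<'E'
from h import *
print(R.from_rotvec(robot.get_obs()["eef_rot"]).as_matrix().round(3))
for n in ["top","scene"]:
    im=cam(n); P=pts(im)
    for t in ["sample_board","swab_box","pot_white_lid","pot_blue_lid","pot_pink","stick_red","stick_green","stick_blue"]:
        for d in robot.trace(n,t):
            m=d["pixels"]&(im["depth"]>0); q=P[m]
            b=d["box"]; print(n,t,round(d["p"],2),int(b[0]*512),int(b[1]*384),int(b[2]*512),int(b[3]*384),np.median(q,0).round(3) if len(q) else None, m.sum())
E
```

```text
[[-0.     0.385  0.923]
 [-0.001  0.923 -0.385]
 [-1.    -0.001  0.   ]]
top sample_board 0.67 195 188 86 76 [0.52  0.096 0.011] 4661
top swab_box 0.72 126 121 49 32 [0.717 0.313 0.056] 1472
top pot_white_lid 0.83 401 232 22 17 [ 0.383 -0.542  0.064] 308
top pot_white_lid 0.82 354 247 18 18 [ 0.327 -0.395  0.065] 257
top pot_white_lid 0.74 304 211 21 13 [ 0.428 -0.248  0.065] 224
top pot_pink 0.6 269 214 18 17 [ 0.427 -0.145  0.065] 239
top stick_red 0.65 269 212 16 19 [ 0.427 -0.145  0.065] 233
top stick_red 0.5 281 174 13 47 [ 0.571 -0.182  0.008] 329
top stick_green 0.84 340 172 16 47 [ 0.566 -0.372  0.008] 396
top stick_blue 0.78 312 172 13 46 [ 0.565 -0.279  0.009] 302
scene sample_board 0.71 210 185 79 55 [0.514 0.092 0.012] 2458
scene swab_box 0.94 203 123 38 35 [0.712 0.304 0.055] 831
scene pot_white_lid 0.92 341 301 18 29 [ 0.375 -0.549  0.063] 348
scene pot_white_lid 0.77 288 286 18 25 [ 0.319 -0.403  0.063] 312
scene pot_white_lid 0.58 270 237 11 20 [ 0.42  -0.255  0.061] 293
scene pot_white_lid 0.29 277 213 22 32 [ 0.556 -0.181  0.009] 204
scene pot_blue_lid 0.81 291 257 15 21 [ 0.41  -0.356  0.061] 234
scene pot_pink 0.83 242 224 16 26 [ 0.421 -0.151  0.062] 279
scene stick_red 0.77 274 212 22 31 [ 0.57  -0.18   0.009] 210
scene stick_green 0.67 321 237 21 28 [ 0.563 -0.372  0.008] 284
scene stick_blue 0.56 301 223 25 30 [ 0.561 -0.279  0.009] 220
```

```bash
cat > meas.py <<'E'
from h import *
def boardfit(im,P=None):
    g=cv2.cvtColor(im["frame"],cv2.COLOR_BGR2HSV)
    P=pts(im)
    # dark board pixels near
    m=((g[...,2]<95)&(P[...,0]>.4)&(P[...,0]<.66)&(P[...,1]>-.06)&(P[...,1]<.26)&(P[...,2]>.004)&(P[...,2]<.02)).astype(np.uint8)
    m=cv2.morphologyEx(m,cv2.MORPH_CLOSE,np.ones((7,7)))
    n,l,s,c=cv2.connectedComponentsWithStats(m); k=1+np.argmax(s[1:,4]); m=(l==k)
    cs,_=cv2.findContours(m.astype(np.uint8),cv2.RETR_EXTERNAL,cv2.CHAIN_APPROX_NONE)
    c=max(cs,key=len)[:,0]
    w=np.array([ray(im,u,v,.012)[:2] for u,v in c]).astype(np.float32)
    return cv2.minAreaRect(w*1000)
def stick(im,m):
    v,u=np.nonzero(m); w=np.array([ray(im,a,b,.009)[:2] for a,b in zip(u,v)])
    c=w.mean(0); _,_,vt=np.linalg.svd(w-c); d=vt[0]*np.sign(vt[0][0]); q=(w-c)@vt.T
    return c,np.degrees(np.arctan2(d[1],d[0])),np.ptp(q,axis=0)
E
python3 - <<'E'
from meas import *
for n in ["top","scene"]:
    im=cam(n);P=pts(im)
    r=boardfit(im); print(n,r)
    g=cv2.cvtColor(im["frame"],cv2.COLOR_BGR2HSV)
    H,S,V=g[...,0].astype(int),g[...,1],g[...,2]
    for nm,x,y in [("pink",.427,-.145),("white",.428,-.248),("blue",.42,-.35)]:
        m=(P[...,2]>.057)&(P[...,2]<.085)&(np.hypot(P[...,0]-x,P[...,1]-y)<.045)
        v,u=np.nonzero(m); w=np.array([ray(im,a,b,.0655)[:2] for a,b in zip(u,v)]); 
        c,rad=cv2.minEnclosingCircle((w*1000).astype(np.float32))
        print(nm,w.mean(0).round(4),c,rad,m.sum())
    for nm,x,y,h in [("red",.571,-.182,0),("blue",.565,-.279,112),("green",.566,-.372,65)]:
        dh=np.minimum(abs(H-h),180-abs(H-h))
        m=(dh<22)&(S>90)&(abs(P[...,0]-x)<.09)&(abs(P[...,1]-y)<.035)&(P[...,2]<.02)
        m=cv2.morphologyEx(m.astype(np.uint8),cv2.MORPH_CLOSE,np.ones((7,7)))
        k,l,s,_=cv2.connectedComponentsWithStats(m); m=l==1+np.argmax(s[1:,4])
        print(nm,stick(im,m),m.sum())
    f=im["frame"]
    if n=="top": c=f[80:270,100:420]
    else: c=f[100:320,160:360]
    cv2.imwrite(f"pics/{n}_crop.png",cv2.resize(c,None,fx=2.5,fy=2.5,interpolation=cv2.INTER_CUBIC))
E
```

```text
top ((519.77783203125, 96.51609802246094), (186.43409729003906, 245.30772399902344), 10.541705131530762)
pink [ 0.4286 -0.1451] (428.6019287109375, -144.63758850097656) 24.957347869873047 213
white [ 0.4288 -0.249 ] (428.38232421875, -249.10330200195312) 24.830245971679688 212
blue [ 0.4213 -0.3506] (421.6839599609375, -350.02496337890625) 25.066375732421875 216
red (array([ 0.57148669, -0.17706375]), np.float64(8.330207823320738), array([0.14708118, 0.02267773])) 207
blue (array([ 0.61436881, -0.26777816]), np.float64(10.062629855968495), array([0.05012803, 0.01857737])) 83
green (array([ 0.61211692, -0.36571386]), np.float64(4.052549775913771), array([0.04657236, 0.01806511])) 75
scene ((516.7197875976562, 93.67359924316406), (184.71929931640625, 240.11825561523438), 10.745315551757812)
pink [ 0.4267 -0.1447] (426.8109130859375, -146.44078063964844) 28.292192459106445 156
white [ 0.427  -0.2494] (426.07806396484375, -248.17416381835938) 27.481962203979492 167
blue [ 0.4191 -0.3515] (419.0520935058594, -351.36541748046875) 27.156064987182617 183
red (array([ 0.56377134, -0.18128793]), np.float64(9.872749696114495), array([0.15016146, 0.02390158])) 213
blue (array([ 0.61502408, -0.26974928]), np.float64(14.864644608214338), array([0.04677011, 0.01761521])) 50
green (array([ 0.61376845, -0.36769189]), np.float64(8.126223501235282), array([0.04432031, 0.01493118])) 47
```

View pics/top_crop.png

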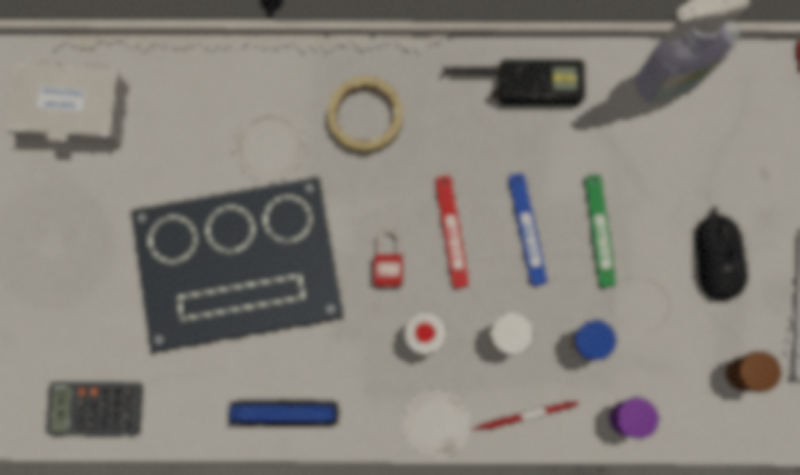

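View pics/scene_crop.png

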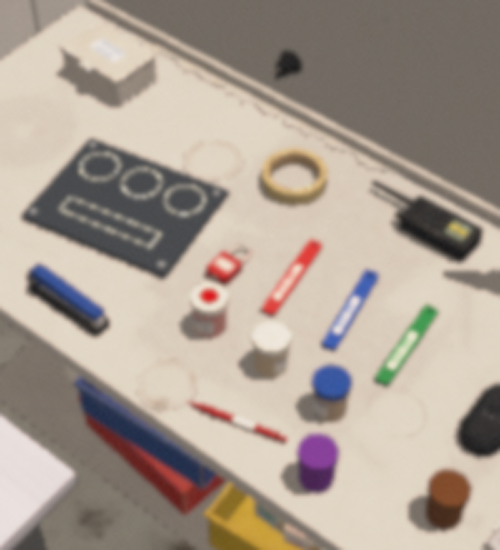

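Emit:
servo_tool --steps '[[[-0.006, 0, 0], [6.74, 0, 0], 0], [[-0.006, 0, 0], [6.74, 0, 0], 0], [[-0.006, 0, 0], [6.74, 0, 0], 0], [[-0.006, 0, 0], [6.74, 0, 0], 0], [[-0.006, 0, 0], [6.74, 0, 0], 0], [[-0.006, 0, 0], [6.74, 0, 0], 0], [[-0.006, 0, 0], [6.74, 0, 0], 0], [[-0.006, 0, 0], [6.74, 0, 0], 0], [[-0.006, 0, 0], [6.74, 0, 0], 0], [[-0.006, 0, 0], [6.74, 0, 0], 0], [[0, 0.013, 0.025], [0, 0, 0], 0], [[0, 0.013, 0.025], [0, 0, 0], 0], [[0, 0.013, 0.025], [0, 0, 0], 0], [[0, 0.013, 0.025], [0, 0, 0], 0], [[0, 0.013, 0.025], [0, 0, 0], 0], [[0, 0.013, 0.025], [0, 0, 0], 0], [[0, 0.013, 0.025], [0, 0, 0], 0], [[0, 0.013, 0.025], [0, 0, 0], 0], [[0, 0.013, 0.025], [0, 0, 0], 0], [[0, 0.013, 0.025], [0, 0, 0], 0]]' --squeeze 20

```text
time: 2.82
ee_pos: [0.3804, 0.3487, 0.2491]
eef_rot: [1.21, 1.209, -1.209]
ft_force: [0.9, 0.6, -0.1]
gripper_width: 0.998
```

```bash
python3 - <<'E'
from h import *
o=robot.get_obs(); M=R.from_rotvec(o["eef_rot"]).as_matrix(); print(o["time"],o["ee_pos"],M.round(3),o["joint_positions"].round(2))
im=cam("wrist"); print(im["xyz"],im["R"].round(3)); cv2.imwrite("pics/w1.png",im["frame"])
E
```

```text
2.8167 [0.38038768 0.34867007 0.24910138] [[ 0.  1. -0.]
 [ 0. -0. -1.]
 [-1.  0. -0.]] [-1.11  0.17  0.35  1.88 -0.07  1.1  -0.74]
[0.37997752 0.43147109 0.44620701] [[ 1.    -0.     0.001]
 [-0.    -0.957 -0.29 ]
 [ 0.001  0.29  -0.957]]
```

View pics/w1.png

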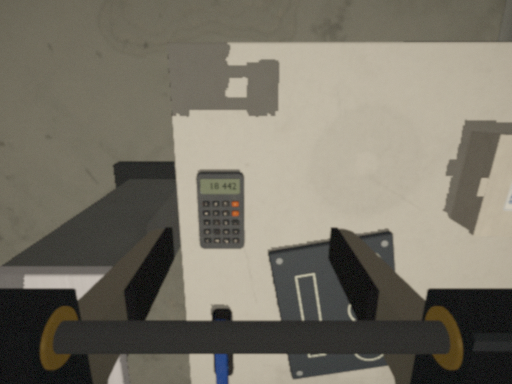

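Emit:
servo_tool --steps '[[[-0.003, 0.0127, 0.03], [0, 0, 0], 0], [[-0.003, 0.0127, 0.03], [0, 0, 0], 0], [[-0.003, 0.0127, 0.03], [0, 0, 0], 0], [[-0.003, 0.0127, 0.03], [0, 0, 0], 0], [[-0.003, 0.0127, 0.03], [0, 0, 0], 0], [[-0.003, 0.0127, 0.03], [0, 0, 0], 0], [[-0.003, 0.0127, 0.03], [0, 0, 0], 0], [[-0.003, 0.0127, 0.03], [0, 0, 0], 0], [[-0.003, 0.0127, 0.03], [0, 0, 0], 0], [[-0.003, 0.0127, 0.03], [0, 0, 0], 0], [[-0.003, 0.0127, 0.03], [0, 0, 0], 0], [[0, 0, 0], [0, 0, 0], 0]]'

```text
time: 3.87
ee_pos: [0.5215, 0.0131, 0.2831]
eef_rot: [1.216, 1.2, -1.215]
ft_force: [-0.7, -0.6, 0.1]
gripper_width: 0.998
```

```bash
python3 - <<'E'
from meas import *
o=robot.get_obs(); print(o["time"],o["ee_pos"])
im=cam("wrist"); cv2.imwrite("pics/w2.png",im["frame"])
np.savez("w2.npz",**im)
E
```

```text
3.8667 [0.52151028 0.01307696 0.2831232 ]
```

View pics/w2.png

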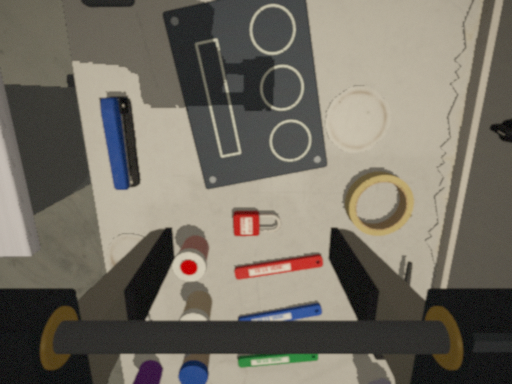

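```bash
cat >> meas.py <<'E'
def rings(im,roi=(160,345,0,175)):
    g=cv2.cvtColor(im["frame"],cv2.COLOR_BGR2GRAY)
    th=cv2.adaptiveThreshold(g,255,cv2.ADAPTIVE_THRESH_MEAN_C,cv2.THRESH_BINARY,31,-25)
    k,l,s,_=cv2.connectedComponentsWithStats(th); out=[]
    for i in range(1,k):
        if s[i,4]<60: continue
        v,u=np.nonzero(l==i); w=np.array([ray(im,a,b,.012)[:2] for a,b in zip(u,v)])*1000
        c,sz,a=cv2.minAreaRect(w.astype(np.float32))
        if 50<max(sz)<66 and min(sz)>50:
            A=np.c_[2*w,np.ones(len(w))]; x=np.linalg.lstsq(A,(w**2).sum(1),rcond=None)[0]
            out.append(("ring",x[:2].round(1),round(np.sqrt(x[2]+x[0]**2+x[1]**2),1)))
        elif 140<max(sz)<170 and 20<min(sz)<36: out.append(("lane",np.round(c,1),np.round(sz,1),round(a,1)))
    return out
def colstick(im,h,x,y):
    g=cv2.cvtColor(im["frame"],cv2.COLOR_BGR2HSV);P=pts(im);H,S=g[...,0].astype(int),g[...,1]
    dh=np.minimum(abs(H-h),180-abs(H-h))
    m=(dh<15)&(S>110)&(abs(P[...,0]-x)<.09)&(abs(P[...,1]-y)<.035)&(P[...,2]<.03)
    v,u=np.nonzero(m); w=np.array([ray(im,a,b,.009)[:2] for a,b in zip(u,v)])*1000
    return cv2.minAreaRect(w.astype(np.float32)),m.sum()
def lid(im,x,y):
    P=pts(im); m=(abs(P[...,2]-.0655)<.006)&(np.hypot(P[...,0]-x,P[...,1]-y)<.045)
    v,u=np.nonzero(m); w=np.array([ray(im,a,b,.0655)[:2] for a,b in zip(u,v)])*1000
    return w.mean(0).round(1),cv2.minEnclosingCircle(w.astype(np.float32)),m.sum()
E
python3 - <<'E'
from meas import *
im=dict(np.load("w2.npz")); 
for r in rings(im): print(r)
print(colstick(im,0,.57,-.18)); print(lid(im,.4286,-.145))
E
```

```text
('ring', array([552.2, 180.7]), np.float64(29.1))
('lane', array([477.6,  90. ]), array([ 34.2, 161.2]), 10.2)
('ring', array([566.2, 106.8]), np.float64(29.0))
('ring', array([580. ,  32.9]), np.float64(29.0))
('lane', array([ 160.2, -314.7]), array([145.5,  30.2]), 71.5)
('lane', array([ 883.4, -324.9]), array([ 25.6, 141.5]), 17.9)
(((565.803466796875, -177.52259826660156), (148.42935180664062, 25.017961502075195), 8.936169624328613), np.int64(834))
(array([ 430.3, -140.9]), ((429.35296630859375, -140.91184997558594), 26.417972564697266), np.int64(847))
```

Emit:
servo_tool --steps '[[[0.005, -0.0103, 0.0291], [0, 0, 0], 0], [[0.005, -0.0103, 0.0291], [0, 0, 0], 0], [[0.005, -0.0103, 0.0291], [0, 0, 0], 0], [[0.005, -0.0103, 0.0291], [0, 0, 0], 0], [[0.005, -0.0103, 0.0291], [0, 0, 0], 0], [[0.005, -0.0103, 0.0291], [0, 0, 0], 0], [[0.005, -0.0103, 0.0291], [0, 0, 0], 0], [[0.005, -0.0103, 0.0291], [0, 0, 0], 0], [[0.005, -0.0103, 0.0291], [0, 0, 0], 0], [[0.02, 0, 0], [0, 0, 0], 0], [[0.02, 0, 0], [0, 0, 0], 0], [[0.02, 0, 0], [0, 0, 0], 0], [[0.02, 0, 0], [0, 0, 0], 0], [[0.02, 0, 0], [0, 0, 0], 0], [[0, 0, 0], [0, 0, 0], 0]]'

```text
time: 5.17
ee_pos: [0.4249, -0.2393, 0.1338]
eef_rot: [1.207, 1.216, -1.211]
ft_force: [-0.4, 0.4, 0.5]
gripper_width: 1.0
```

```bash
python3 - <<'E'
from meas import *
o=robot.get_obs(); print(o["time"],o["ee_pos"])
im=cam("wrist"); cv2.imwrite("pics/w3.png",im["frame"])
im=cam("top"); f=im["frame"]; cv2.imwrite("pics/t3.png",cv2.resize(f[80:270,180:400],None,fx=3,fy=3,interpolation=cv2.INTER_CUBIC))
E
```

```text
5.1667 [ 0.42486335 -0.23926855  0.13375799]
```

View pics/w3.png

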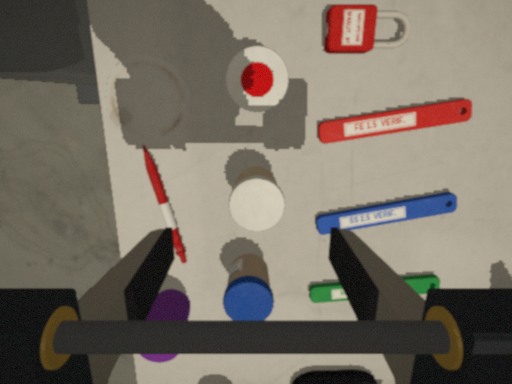

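View pics/t3.png

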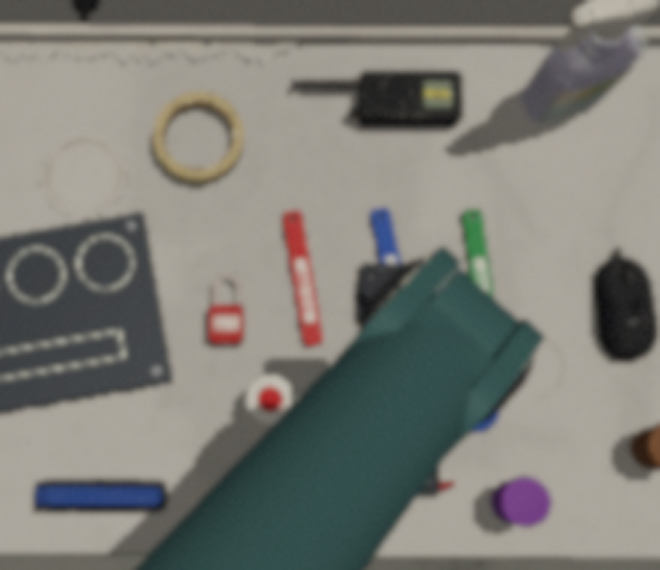

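```bash
python3 - <<'E'
from meas import *
im=cam("wrist"); p=robot.get_obs()["ee_pos"]
print(proj(im,p),proj(im,[.4285,-.249,.066]),proj(im,[.4285,-.145,.066]))
for x,y in [(.4285,-.249),(.4285,-.145),(.421,-.35)]: print(lid(im,x,y))
print(colstick(im,0,.57,-.18),colstick(im,65,.57,-.372),im["xyz"])
E
```

```text
[252.24162855 226.76423803] [253.23239776 202.89334533] [253.60007111  79.27718046]
(array([ 429.4, -246.7]), ((429.4123840332031, -247.08950805664062), 25.534826278686523), np.int64(2359))
(array([ 429.1, -142.6]), ((429.01434326171875, -143.17459106445312), 25.045312881469727), np.int64(3206))
(array([ 421.9, -347.3]), ((422.0496826171875, -347.38287353515625), 26.645978927612305), np.int64(1838))
(((565.2044067382812, -179.11973571777344), (150.43002319335938, 22.557498931884766), 9.238913536071777), np.int64(2436)) (((567.2710571289062, -369.4330749511719), (147.80145263671875, 23.500913619995117), 5.925352573394775), np.int64(868)) [ 0.42654064 -0.15831158  0.3338871 ]
```

Emit:
servo_tool --steps '[[[0.018, 0.0021, 0.0038], [0, 0, 0], 0], [[0.018, 0.0021, 0.0038], [0, 0, 0], 0], [[0.018, 0, 0], [0, 0, 0], 0], [[0.018, 0, 0], [0, 0, 0], 0], [[0.018, 0, 0], [0, 0, 0], 0], [[0.017, 0, 0], [0, 0, 0], 0], [[0, 0, 0], [0, 0, 0], 0], [[0, 0, 0], [0, 0, 0], 1], [[0, 0, 0], [0, 0, 0], 1], [[0, 0, 0], [0, 0, 0], 1], [[0, 0, 0], [0, 0, 0], 1], [[0, 0, 0], [0, 0, 0], 1], [[0, 0, 0], [0, 0, 0], 1]]' --squeeze 20

```text
time: 6.4
ee_pos: [0.4313, -0.2496, 0.0304]
eef_rot: [1.21, 1.208, -1.209]
ft_force: [-0.3, 0.1, 0.8]
gripper_width: 0.589
```

Emit:
servo_tool --steps '[[[0, 0, 0], [0, 0, 0], 1], [[0, 0, 0], [0, 0, 0], 1], [[0, 0, 0], [0, 0, 0], 1], [[0, 0, 0], [0, 0, 0], 1]]'

```text
time: 6.73
ee_pos: [0.431, -0.2498, 0.0302]
eef_rot: [1.21, 1.209, -1.209]
ft_force: [-1.5, 0.0, 4.8]
gripper_width: 0.538
```

Emit:
servo_tool --steps '[[[0, 0, 0], [0, 0, 0], 1], [[0, 0, 0], [0, 0, 0], 1], [[-0.01, 0, 0], [0, 0, 0], 1], [[-0.01, 0, 0], [0, 0, 0], 1], [[-0.01, 0, 0], [0, 0, 0], 1], [[0, 0, 0], [0, 0, 0], 1], [[0, 0, 0], [0, 0, 0], 1]]'

```text
time: 7.32
ee_pos: [0.4316, -0.2496, 0.0608]
eef_rot: [1.21, 1.208, -1.208]
ft_force: [0.4, -0.6, -1.8]
gripper_width: 0.54
```

```bash
python3 - <<'E'
from meas import *
o=robot.get_obs(); print(o["time"],o["ee_pos"],o["ft_force"],o["gripper_width"])
im=cam("wrist"); cv2.imwrite("pics/w4.png",im["frame"])
im=cam("scene"); f=im["frame"]; cv2.imwrite("pics/s4.png",cv2.resize(f[160:320,200:360],None,fx=3,fy=3,interpolation=cv2.INTER_CUBIC))
E
```

```text
7.3167 [ 0.4316314 -0.2496003  0.0607536] [ 0.35446801 -0.60709646 -1.7834811 ] 0.5399816815847591
```

View pics/w4.png

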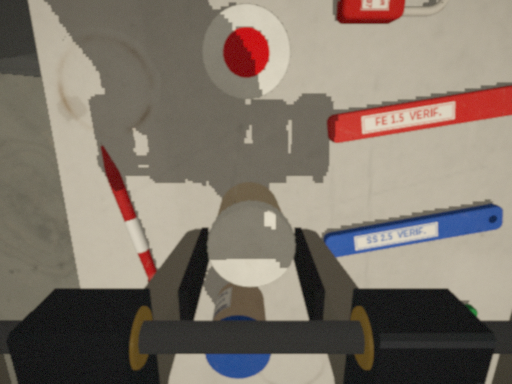

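View pics/s4.png

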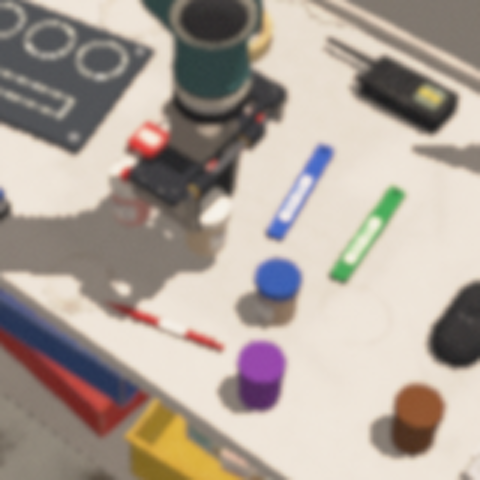

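```bash
cat >> meas.py <<'E'
def held():
    im=cam("wrist"); o=robot.get_obs(); p=o["ee_pos"]; P=pts(im); q=P-p
    m=(q[...,2]>.01)&(q[...,2]<.06)&(np.hypot(q[...,0],q[...,1])<.024)&(np.abs(q[...,0])<.02)&(im["depth"]>0)
    w=P[m]; z=np.median(w[:,2]); w=w[abs(w[:,2]-z)<.004]
    A=np.c_[w[:,:2]-p[:2],np.ones(len(w))]; s=np.linalg.lstsq(A,w[:,2],rcond=None)[0]
    print("held lid z-tcp",(z-p[2]).round(4),"slopes deg",np.degrees(s[:2]).round(1),"lidz",z.round(4),len(w),"tcp",p.round(4),"t",o["time"])
E
python3 - <<'E'
from meas import *
held()
E
```

```text
held lid z-tcp 0.0371 slopes deg [-1.5  0.2] lidz 0.0968 4643 tcp [ 0.4308 -0.2493  0.0597] t 7.4667
```

Emit:
servo_tool --steps '[[[-0.024, 0, 0], [0, 0, 0], 1], [[-0.024, 0, 0], [0, 0, 0], 1], [[-0.024, 0, 0], [0, 0, 0], 1], [[-0.024, 0, 0], [0, 0, 0], 1], [[0, 0.008, -0.0285], [0, 0, 0], 1], [[0, 0.008, -0.0285], [0, 0, 0], 1], [[0, 0.008, -0.0285], [0, 0, 0], 1], [[0, 0.008, -0.0285], [0, 0, 0], 1], [[0, 0.008, -0.0285], [0, 0, 0], 1], [[0, 0.008, -0.0285], [0, 0, 0], 1], [[0, 0.008, -0.0285], [0, 0, 0], 1], [[0, 0.008, -0.0285], [0, 0, 0], 1], [[0, 0.008, -0.0285], [0, 0, 0], 1], [[0, 0.008, -0.0285], [0, 0, 0], 1], [[0, 0.008, -0.0285], [0, 0, 0], 1], [[0, 0.008, -0.0285], [0, 0, 0], 1], [[0, 0.008, -0.0285], [0, 0, 0], 1], [[0, 0.008, -0.0285], [0, 0, 0], 1], [[0, 0.008, -0.0285], [0, 0, 0], 1], [[0, 0, 0], [0, 0, 0], 1]]'

```text
time: 9.13
ee_pos: [0.5512, 0.1851, 0.1548]
eef_rot: [1.204, 1.214, -1.203]
ft_force: [-0.7, 1.0, -0.2]
gripper_width: 0.541
```

Emit:
servo_tool --steps '[[[0.02, 0, 0.0022], [0, 0, 0], 1], [[0.02, 0, 0.002], [0, 0, 0], 1], [[0.02, 0, 0.002], [0, 0, 0], 1], [[0.02, 0, 0], [0, 0, 0], 1], [[0.015, 0, 0], [0, 0, 0], 1], [[0, 0, 0], [0, 0, 0], 1], [[0, 0, 0], [0, 0, 0], 1], [[0, 0, 0], [0, 0, 0], 1]]'

```text
time: 9.8
ee_pos: [0.5516, 0.1714, 0.0615]
eef_rot: [1.21, 1.208, -1.209]
ft_force: [0.4, -0.4, -0.5]
gripper_width: 0.541
```

```bash
python3 - <<'E'
from meas import *
held()
im=cam("wrist"); cv2.imwrite("pics/w5.png",im["frame"]); print(rings(im)); print(robot.get_obs()["joint_positions"].round(2))
E
```

```text
held lid z-tcp 0.0365 slopes deg [-1.5  0. ] lidz 0.0984 4677 tcp [0.5519 0.1717 0.0619] t 9.85
[]
[-0.79  0.56  0.56  1.91 -0.41  0.79 -0.  ]
```

View pics/w5.png

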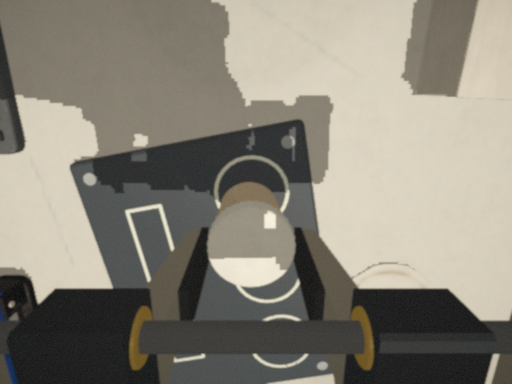

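Emit:
servo_tool --steps '[[[0, 0, -0.0035], [0, 0, 0], 1], [[0, 0, -0.0033], [0, 0, 0], 1], [[0.006, 0, 0], [0, 0, 0], 1], [[0.006, 0, 0], [0, 0, 0], 1], [[0.005, 0, 0], [0, 0, 0], 1], [[0.002, 0, 0], [0, 0, 0], 1], [[0, 0, 0], [0, 0, 0], 1], [[0, 0, 0], [0, 0, 0], 1]]'

```text
time: 10.57
ee_pos: [0.5507, 0.1785, 0.0422]
eef_rot: [1.209, 1.21, -1.21]
ft_force: [-3.0, 0.3, 7.3]
gripper_width: 0.543
```

Emit:
servo_tool --steps '[[[0, 0, 0], [0, 0, 0], 0.3], [[0, 0, 0], [0, 0, 0], 0.1], [[0, 0, 0], [0, 0, 0], 0], [[0, 0, 0], [0, 0, 0], 0], [[0, 0, 0], [0, 0, 0], 0], [[0, 0, 0], [0, 0, 0], 0], [[-0.01, 0, 0], [0, 0, 0], 0], [[-0.02, 0, 0], [0, 0, 0], 0], [[-0.03, 0, 0], [0, 0, 0], 0], [[-0.03, 0, 0], [0, 0, 0], 0], [[-0.03, 0, 0], [0, 0, 0], 0], [[0, -0.006, 0.025], [0, 0, 0], 0], [[0, -0.006, 0.025], [0, 0, 0], 0], [[0, -0.006, 0.025], [0, 0, 0], 0], [[0, -0.006, 0.025], [0, 0, 0], 0], [[0, -0.006, 0.025], [0, 0, 0], 0], [[0, -0.006, 0.025], [0, 0, 0], 0], [[0, -0.006, 0.025], [0, 0, 0], 0], [[0, 0, 0], [0, 0, 0], 0], [[0, 0, 0], [0, 0, 0], 0]]'

```text
time: 12.23
ee_pos: [0.509, 0.0022, 0.1627]
eef_rot: [1.213, 1.207, -1.211]
ft_force: [0.3, 0.9, -0.2]
gripper_width: 0.997
```

```bash
cat >> meas.py <<'E'
def lidz(im,x,y,z0=.0775):
    P=pts(im); m=(abs(P[...,2]-z0)<.006)&(np.hypot(P[...,0]-x,P[...,1]-y)<.04)
    v,u=np.nonzero(m); w=np.array([ray(im,a,b,z0)[:2] for a,b in zip(u,v)])*1000
    c=cv2.minEnclosingCircle(w.astype(np.float32)); return np.round(c[0],1),round(c[1],1),m.sum()
E
python3 - <<'E'
from meas import *
o=robot.get_obs(); print(o["time"],o["ee_pos"])
im=cam("wrist"); cv2.imwrite("pics/w6.png",im["frame"]); print(rings(im)); print(lidz(im,.551,.179))
im=cam("top"); print(lidz(im,.551,.179)); 
E
```

```text
12.2333 [0.50899681 0.00218741 0.16274821]
[('lane', array([477.3,  90.1]), array([ 33.7, 161.1]), 10.8), ('ring', array([566.1, 106.8]), np.float64(29.1)), ('ring', array([580. ,  32.8]), np.float64(29.0))]
(array([548.8, 157.7]), 12.6, np.int64(137))
(array([555.2, 193.1]), 16.4, np.int64(29))
```

View pics/w6.png

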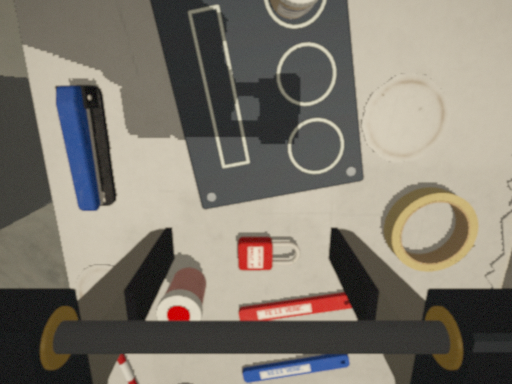

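Emit:
servo_tool --steps '[[[0, -0.0062, 0.0251], [0, 0, 0], 0], [[0, -0.0062, 0.0251], [0, 0, 0], 0], [[0, -0.0062, 0.0251], [0, 0, 0], 0], [[0, -0.0062, 0.0251], [0, 0, 0], 0], [[0, -0.0062, 0.0251], [0, 0, 0], 0], [[0, -0.0062, 0.0251], [0, 0, 0], 0], [[0, -0.0062, 0.0251], [0, 0, 0], 0], [[0, -0.0062, 0.0251], [0, 0, 0], 0], [[0, -0.0062, 0.0251], [0, 0, 0], 0], [[0, -0.0062, 0.0251], [0, 0, 0], 0], [[0, -0.0062, 0.0251], [0, 0, 0], 0], [[0, -0.0062, 0.0251], [0, 0, 0], 0], [[0, -0.0062, 0.0251], [0, 0, 0], 0], [[0, -0.0062, 0.0251], [0, 0, 0], 0], [[0.018, 0, 0], [0, 0, 0], 0], [[0.018, 0, 0], [0, 0, 0], 0], [[0.018, 0, 0], [0, 0, 0], 0], [[0.018, 0, 0], [0, 0, 0], 0], [[0, 0, 0], [0, 0, 0], 0], [[0, 0, 0], [0, 0, 0], 0]]'

```text
time: 14.0
ee_pos: [0.4224, -0.3469, 0.0894]
eef_rot: [1.208, 1.212, -1.209]
ft_force: [-0.8, 0.2, 0.3]
gripper_width: 1.001
```

```bash
python3 - <<'E'
from meas import *
o=robot.get_obs(); print(o["time"],o["ee_pos"])
im=cam("wrist"); cv2.imwrite("pics/w7.png",im["frame"]); print(lid(im,.4215,-.348))
im=cam("top"); cv2.imwrite("pics/t7.png",cv2.resize(im["frame"][130:240,130:330],None,fx=4,fy=4,interpolation=cv2.INTER_CUBIC));print(lidz(im,.551,.179)); print(rings(im))
im=cam("scene"); print(lidz(im,.551,.179)); print(rings(im))
E
```

```text
14.0 [ 0.42242409 -0.34688588  0.08935889]
(array([ 421.7, -348.4]), ((421.81719970703125, -348.64892578125), 25.676523208618164), np.int64(3343))
(array([548.4, 177.4]), 25.0, np.int64(206))
[('lane', array([631.1,  92.7]), array([ 22.4, 153.6]), 12.0), ('lane', array([537.5, -42.9]), array([143.1,  27.4]), 10.2), ('lane', array([478.3,  88.4]), array([ 34.9, 163.1]), 10.7), ('lane', array([207.5, -64.9]), array([163.1,  33. ]), 39.8)]
(array([545.6, 176.7]), 29.3, np.int64(113))
[]
```

View pics/w7.png

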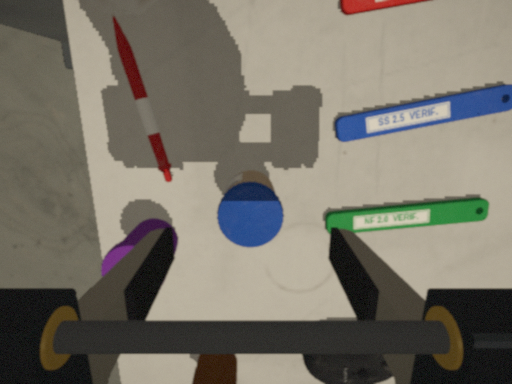

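View pics/t7.png

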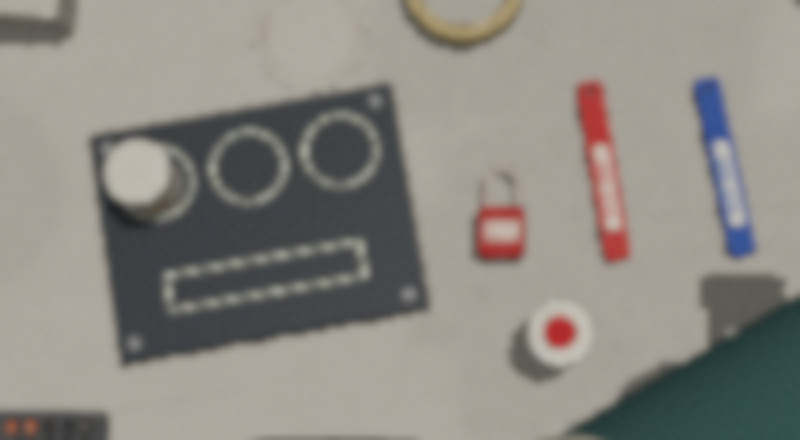

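Emit:
servo_tool --steps '[[[0.0, 0, 0.0018], [0, 0, 0], 0], [[0.015, 0, 0], [0, 0, 0], 0], [[0.015, 0, 0], [0, 0, 0], 0], [[0.015, 0, 0], [0, 0, 0], 0], [[0.0145, 0, 0], [0, 0, 0], 0], [[0, 0, 0], [0, 0, 0], 0.4], [[0, 0, 0], [0, 0, 0], 1], [[0, 0, 0], [0, 0, 0], 1], [[0, 0, 0], [0, 0, 0], 1], [[0, 0, 0], [0, 0, 0], 1], [[0, 0, 0], [0, 0, 0], 1], [[0, 0, 0], [0, 0, 0], 1], [[0, 0, 0], [0, 0, 0], 1], [[0, 0, 0], [0, 0, 0], 1], [[0, 0, 0], [0, 0, 0], 1], [[0, 0, 0], [0, 0, 0], 1]]'

```text
time: 15.48
ee_pos: [0.4223, -0.35, 0.0309]
eef_rot: [1.21, 1.208, -1.209]
ft_force: [-0.9, 0.9, 6.3]
gripper_width: 0.541
```

Emit:
servo_tool --steps '[[[-0.03, 0, 0], [0, 0, 0], 1], [[-0.03, 0, 0], [0, 0, 0], 1], [[-0.03, 0, 0], [0, 0, 0], 1], [[-0.03, 0.009, -0.0285], [0, 0, 0], 1], [[0, 0.009, -0.0285], [0, 0, 0], 1], [[0, 0.009, -0.0285], [0, 0, 0], 1], [[0, 0.009, -0.0285], [0, 0, 0], 1], [[0, 0.009, -0.0285], [0, 0, 0], 1], [[0, 0.009, -0.0285], [0, 0, 0], 1], [[0, 0.009, -0.0285], [0, 0, 0], 1], [[0, 0.009, -0.0285], [0, 0, 0], 1], [[0, 0.009, -0.0285], [0, 0, 0], 1], [[0, 0.009, -0.0285], [0, 0, 0], 1], [[0, 0.009, -0.0285], [0, 0, 0], 1], [[0, 0.009, -0.0285], [0, 0, 0], 1], [[0, 0.009, -0.0285], [0, 0, 0], 1], [[0, 0.009, -0.0285], [0, 0, 0], 1], [[0, 0.009, -0.0285], [0, 0, 0], 1], [[0, 0.009, -0.0275], [0, 0, 0], 1], [[0, 0, 0], [0, 0, 0], 1]]'

```text
time: 17.15
ee_pos: [0.5667, 0.1121, 0.149]
eef_rot: [1.204, 1.215, -1.202]
ft_force: [0.3, 0.3, -0.6]
gripper_width: 0.542
```

Emit:
servo_tool --steps '[[[0.02, 0, 0], [0, 0, 0], 1], [[0.02, 0, 0], [0, 0, 0], 1], [[0.02, 0, 0], [0, 0, 0], 1], [[0, 0, 0], [0, 0, 0], 1], [[0, 0, 0], [0, 0, 0], 1]]'

```text
time: 17.57
ee_pos: [0.5651, 0.1041, 0.0891]
eef_rot: [1.208, 1.21, -1.212]
ft_force: [-0.8, 0.1, -0.1]
gripper_width: 0.538
```

```bash
python3 - <<'E'
from meas import *
held()
im=cam("wrist"); cv2.imwrite("pics/w8.png",im["frame"]); print(lidz(im,.551,.179),robot.get_obs()["ft_force"])
E
```

```text
held lid z-tcp 0.0347 slopes deg [-0.9 -0.1] lidz 0.1249 4767 tcp [0.5662 0.1043 0.0902] t 17.6167
(array([549. , 180.1]), 25.0, np.int64(4834)) [0.07365856 0.31319334 0.03764267]
```

View pics/w8.png

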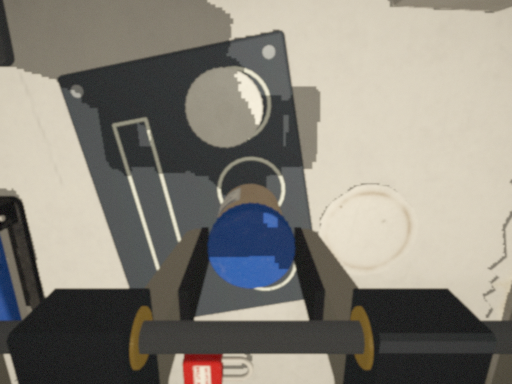

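Emit:
servo_tool --steps '[[[0.015, 0.002, -0.001], [0, 0, 0], 1], [[0.012, 0, 0], [0, 0, 0], 1], [[0.01, 0, 0], [0, 0, 0], 1], [[0.006, 0, 0], [0, 0, 0], 1], [[0.005, 0, 0], [0, 0, 0], 1], [[0, 0, 0], [0, 0, 0], 1], [[0, 0, 0], [0, 0, 0], 1]]'

```text
time: 18.25
ee_pos: [0.5678, 0.1056, 0.0416]
eef_rot: [1.209, 1.209, -1.21]
ft_force: [0.5, 0.7, 0.1]
gripper_width: 0.542
```

Emit:
servo_tool --steps '[[[0.0015, 0, 0], [0, 0, 0], 1], [[0, 0, 0], [0, 0, 0], 1], [[0, 0, 0], [0, 0, 0], 1]]'

```text
time: 18.5
ee_pos: [0.5681, 0.1056, 0.0415]
eef_rot: [1.21, 1.21, -1.21]
ft_force: [-3.2, -0.5, 12.2]
gripper_width: 0.54
```

Emit:
servo_tool --steps '[[[0, 0, 0], [0, 0, 0], 0.3], [[0, 0, 0], [0, 0, 0], 0.1], [[0, 0, 0], [0, 0, 0], 0], [[0, 0, 0], [0, 0, 0], 0], [[0, 0, 0], [0, 0, 0], 0], [[-0.01, 0, 0], [0, 0, 0], 0], [[-0.03, 0, 0], [0, 0, 0], 0], [[-0.03, 0, 0], [0, 0, 0], 0], [[-0.03, 0, 0], [0, 0, 0], 0], [[0, -0.0138, 0.025], [0, 0, 0], 0], [[0, -0.0138, 0.025], [0, 0, 0], 0], [[0, -0.0138, 0.025], [0, 0, 0], 0], [[0, -0.0138, 0.025], [0, 0, 0], 0], [[0, -0.0138, 0.025], [0, 0, 0], 0], [[0, -0.0138, 0.025], [0, 0, 0], 0], [[0, -0.0138, 0.025], [0, 0, 0], 0], [[0, -0.0138, 0.025], [0, 0, 0], 0], [[0, -0.0138, 0.025], [0, 0, 0], 0], [[0, -0.0138, 0.025], [0, 0, 0], 0], [[0, 0, 0], [0, 0, 0], 0]]'

```text
time: 20.17
ee_pos: [0.4274, -0.1487, 0.1412]
eef_rot: [1.215, 1.205, -1.215]
ft_force: [-0.6, -0.6, 0.0]
gripper_width: 1.002
```

Emit:
servo_tool --steps '[[[0.02, 0, 0], [0, 0, 0], 0], [[0.02, 0, 0], [0, 0, 0], 0], [[0.02, 0, 0], [0, 0, 0], 0], [[0, 0, 0], [0, 0, 0], 0], [[0, 0, 0], [0, 0, 0], 0]]'

```text
time: 20.58
ee_pos: [0.4296, -0.1441, 0.0804]
eef_rot: [1.209, 1.21, -1.211]
ft_force: [-0.1, -0.1, 0.8]
gripper_width: 0.995
```

```bash
python3 - <<'E'
from meas import *
o=robot.get_obs(); print(o["time"],o["ee_pos"])
im=cam("wrist"); cv2.imwrite("pics/w9.png",im["frame"]); print(lid(im,.429,-.144))
im=cam("top"); cv2.imwrite("pics/t9.png",cv2.resize(im["frame"][130:240,130:330],None,fx=4,fy=4,interpolation=cv2.INTER_CUBIC));print(lidz(im,.551,.179),lidz(im,.566,.106))
E
```

```text
20.5833 [ 0.42962535 -0.14411223  0.0804091 ]
(array([ 428.9, -141.8]), ((429.0243835449219, -142.19424438476562), 25.624052047729492), np.int64(3631))
(array([547.8, 177.3]), 25.5, np.int64(208)) (array([567.3, 102.7]), 25.1, np.int64(208))
```

View pics/w9.png

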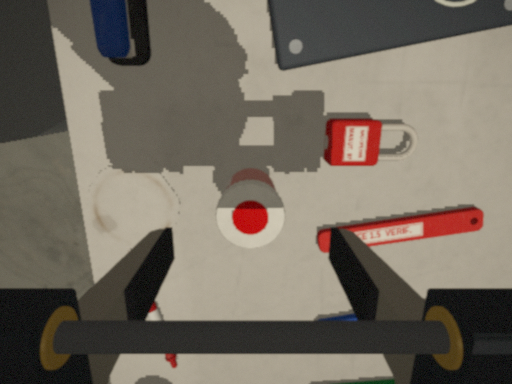

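View pics/t9.png

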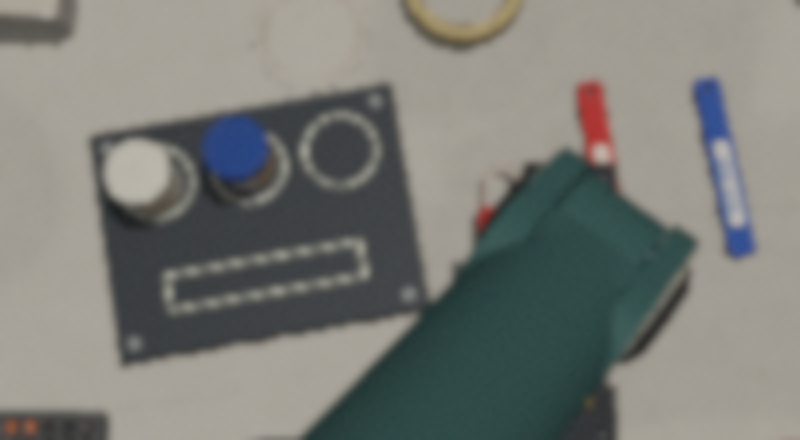

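Emit:
servo_tool --steps '[[[0.015, 0, 0], [0, 0, 0], 0], [[0.015, 0, 0], [0, 0, 0], 0], [[0.01, 0, 0], [0, 0, 0], 0], [[0.01, 0, 0], [0, 0, 0], 0.1], [[0, 0, 0], [0, 0, 0], 0.3], [[0, 0, 0], [0, 0, 0], 1], [[0, 0, 0], [0, 0, 0], 1], [[0, 0, 0], [0, 0, 0], 1], [[0, 0, 0], [0, 0, 0], 1], [[0, 0, 0], [0, 0, 0], 1], [[0, 0, 0], [0, 0, 0], 1], [[0, 0, 0], [0, 0, 0], 1], [[0, 0, 0], [0, 0, 0], 1], [[0, 0, 0], [0, 0, 0], 1], [[0, 0, 0], [0, 0, 0], 1]]'

```text
time: 21.93
ee_pos: [0.4303, -0.1442, 0.0307]
eef_rot: [1.21, 1.209, -1.209]
ft_force: [-0.6, -0.4, 6.6]
gripper_width: 0.544
```

Emit:
servo_tool --steps '[[[-0.03, 0, 0], [0, 0, 0], 1], [[-0.03, 0, 0], [0, 0, 0], 1], [[-0.03, 0, 0], [0, 0, 0], 1], [[-0.02, 0, 0], [0, 0, 0], 1], [[0, 0.0187, -0.0219], [0, 0, 0], 1], [[0, 0.0187, -0.0219], [0, 0, 0], 1], [[0, 0.0187, -0.0219], [0, 0, 0], 1], [[0, 0.0187, -0.0219], [0, 0, 0], 1], [[0, 0.0187, -0.0219], [0, 0, 0], 1], [[0, 0.0187, -0.0219], [0, 0, 0], 1], [[0, 0.0187, -0.0219], [0, 0, 0], 1], [[0, 0.0187, -0.0219], [0, 0, 0], 1], [[0, 0, 0], [0, 0, 0], 1], [[0, 0, 0], [0, 0, 0], 1], [[0.02, 0, 0], [0, 0, 0], 1], [[0.02, 0, 0], [0, 0, 0], 1], [[0, 0, 0], [0, 0, 0], 1], [[0, 0, 0], [0, 0, 0], 1]]'

```text
time: 23.43
ee_pos: [0.5783, 0.0297, 0.0999]
eef_rot: [1.209, 1.209, -1.213]
ft_force: [-0.1, -0.7, -0.0]
gripper_width: 0.543
```

```bash
python3 - <<'E'
from meas import *
held()
im=cam("wrist"); cv2.imwrite("pics/w10.png",im["frame"]); print(lidz(im,.551,.179),lidz(im,.566,.106),robot.get_obs()["ft_force"])
E
```

```text
held lid z-tcp 0.0354 slopes deg [-1.5 -0.1] lidz 0.1363 4678 tcp [0.5793 0.0299 0.1009] t 23.4833
(array([549. , 168.7]), 22.4, np.int64(1501)) (array([568.3, 105.5]), 25.0, np.int64(4375)) [-0.76008723 -0.05649074 -0.2709201 ]
```

View pics/w10.png

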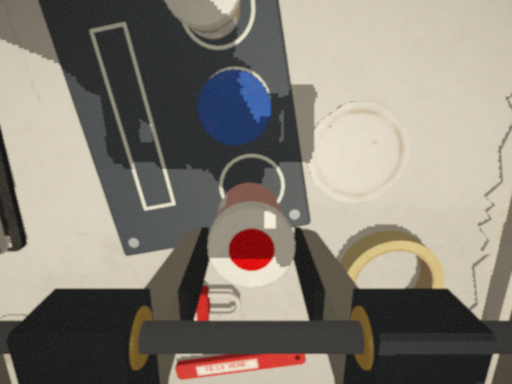

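Emit:
servo_tool --steps '[[[0.018, 0.0005, -0.0015], [0, 0, 0], 1], [[0.016, 0, 0], [0, 0, 0], 1], [[0.012, 0, 0], [0, 0, 0], 1], [[0.008, 0, 0], [0, 0, 0], 1], [[0.005, 0, 0], [0, 0, 0], 1], [[0.001, 0, 0], [0, 0, 0], 1], [[0, 0, 0], [0, 0, 0], 1]]'

```text
time: 24.12
ee_pos: [0.5789, 0.0324, 0.0416]
eef_rot: [1.209, 1.212, -1.211]
ft_force: [-7.1, 0.1, 9.7]
gripper_width: 0.543
```

Emit:
servo_tool --steps '[[[0, 0, 0], [0, 0, 0], 0.35], [[0, 0, 0], [0, 0, 0], 0.2], [[0, 0, 0], [0, 0, 0], 0], [[0, 0, 0], [0, 0, 0], 0], [[0, 0, 0], [0, 0, 0], 0], [[-0.01, 0, 0], [0, 0, 0], 0], [[-0.03, 0, 0], [0, 0, 0], 0], [[-0.03, 0, 0], [0, 0, 0], 0], [[-0.03, 0, 0], [0, 0, 0], 0], [[-0.03, -0.005, 0.01], [0, 0, 0], 0], [[-0.03, -0.005, 0.01], [0, 0, 0], 0], [[-0.03, -0.005, 0.01], [0, 0, 0], 0], [[-0.03, -0.005, 0.01], [0, 0, 0], 0], [[0, 0, 0], [0, 0, 0], 0], [[0, 0, 0], [0, 0, 0], 0]]'

```text
time: 25.37
ee_pos: [0.561, -0.0083, 0.2628]
eef_rot: [1.214, 1.206, -1.207]
ft_force: [0.2, 0.4, -0.9]
gripper_width: 1.003
```

```bash
python3 - <<'E'
from meas import *
o=robot.get_obs(); print(o["time"],o["ee_pos"])
im=cam("wrist"); cv2.imwrite("pics/w11.png",im["frame"])
for p in [(.551,.179),(.566,.106),(.58,.032)]: print(lidz(im,*p))
print([r for r in rings(im)]); print(colstick(im,0,.57,-.18))
E
```

```text
25.3667 [ 0.5609779  -0.00828247  0.26277635]
(array([549.3, 172.3]), 23.5, np.int64(686))
(array([568.7, 105.5]), 25.0, np.int64(1611))
(array([578.9,  33.6]), 25.1, np.int64(1367))
[('lane', array([477.3,  90. ]), array([ 34. , 160.8]), 10.7)]
(((565.9094848632812, -177.59080505371094), (148.64840698242188, 24.760807037353516), 9.095677375793457), np.int64(936))
```

View pics/w11.png

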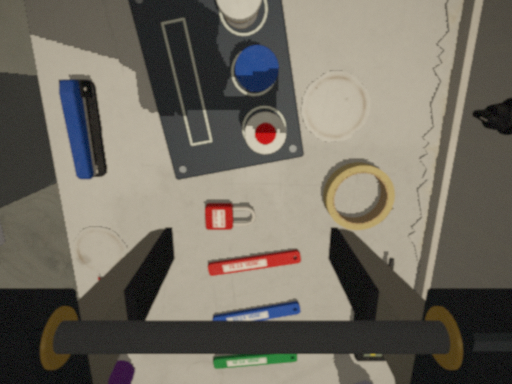

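Emit:
servo_tool --steps '[[[0.005, 0.0007, 0.0285], [0, 0, 0], 0], [[0.005, 0.0007, 0.0285], [0, 0, 0], 0], [[0.005, 0.0007, 0.0285], [0, 0, 0], 0], [[0.005, 0.0007, 0.0285], [0, 0, 0], 0.2], [[0.005, 0.0007, 0.0285], [0, 0, 0], 0.4], [[0.005, 0.0007, 0.0285], [0, 0, 0], 0.4], [[0.008, 0, 0], [6.74, 0, 0], 0.4], [[0.008, 0, 0], [6.74, 0, 0], 0.4], [[0.008, 0, 0], [6.74, 0, 0], 0.4], [[0.008, 0, 0], [6.74, 0, 0], 0.4], [[0.008, 0, 0], [6.74, 0, 0], 0.4], [[0.008, 0, 0], [6.74, 0, 0], 0.4], [[0.008, 0, 0], [6.74, 0, 0], 0.4], [[0.008, 0, 0], [6.74, 0, 0], 0.4], [[0, 0, 0], [6.74, 0, 0], 0.4], [[0, 0, 0], [6.74, 0, 0], 0.4], [[0, 0, 0], [6.74, 0, 0], 0.4], [[0, 0, 0], [6.74, 0, 0], 0.4], [[0, 0, 0], [0, 0, 0], 0.4], [[0, 0, 0], [0, 0, 0], 0.4]]'

```text
time: 27.08
ee_pos: [0.5637, -0.1779, 0.165]
eef_rot: [2.133, 0.174, -2.139]
ft_force: [0.7, 0.4, 0.4]
gripper_width: 0.599
```

```bash
cat >> meas.py <<'E'
def go(x,y,z,yaw=None):
    o=robot.get_obs(); M=R.from_rotvec(o["eef_rot"]).as_matrix(); a=np.degrees(np.arctan2(M[1,1],M[0,1]))
    d=M.T@(np.array([x,y,z])-o["ee_pos"]); print("t",round(o["time"],2),"tcp",o["ee_pos"].round(4),"yaw",a.round(2),"shift",d.round(4),"turn",None if yaw is None else round(a-yaw,2),"q",o["joint_positions"].round(2),"tilt",M[:2,0].round(3))
E
python3 - <<'E'
from meas import *
im=cam("wrist"); cv2.imwrite("pics/w12.png",im["frame"]); print(colstick(im,0,.57,-.18))
for p in [(.551,.179),(.566,.106),(.58,.032)]: print(lidz(im,*p))
go(.5652,-.1795,.0165,-80.9)
im=cam("top"); cv2.imwrite("pics/t12.png",cv2.resize(im["frame"][130:240,130:330],None,fx=4,fy=4,interpolation=cv2.INTER_CUBIC))
for p in [(.551,.179),(.566,.106),(.58,.032)]: print(lidz(im,*p))
E
```

```text
(((565.9779663085938, -179.37461853027344), (148.7917938232422, 22.147851943969727), 9.555041313171387), np.int64(1736))Traceback (most recent call last):
  File "<stdin>", line 3, in <module>
  File "meas.py", line 49, in lidz
    c=cv2.minEnclosingCircle(w.astype(np.float32)); return np.round(c[0],1),round(c[1],1),m.sum()
cv2.error: OpenCV(4.12.0) /io/opencv/modules/imgproc/src/shapedescr.cpp:201: error: (-215:Assertion failed) count >= 0 && (depth == CV_32F || depth == CV_32S) in function 'minEnclosingCircle'
```

View pics/w12.png

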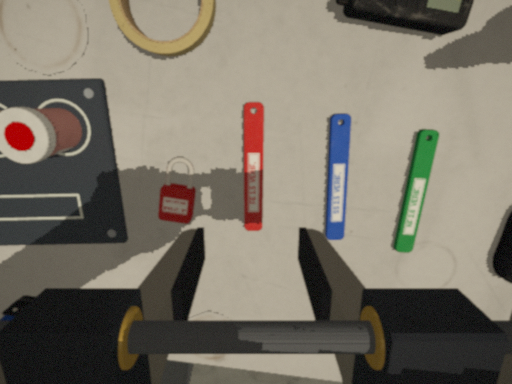

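```bash
python3 - <<'E'
from meas import *
go(.5655,-.1793,.0165,-80.7)
E
```

```text
t 27.13 tcp [ 0.5638 -0.178   0.1654] yaw -80.69 shift [ 0.1489  0.0016 -0.0017] turn 0.01 q [-0.54  0.62  1.12  1.82 -0.62  1.11 -0.6 ] tilt [-0.002 -0.   ]
```

Emit:
servo_tool --steps '[[[0.02, 0.0008, -0.0008], [0, 0, 0], 0.4], [[0.02, 0.0008, -0.0008], [0, 0, 0], 0.4], [[0.02, 0, 0], [0, 0, 0], 0.4], [[0.02, 0, 0], [0, 0, 0], 0.4], [[0.02, 0, 0], [0, 0, 0], 0.4], [[0.02, 0, 0], [0, 0, 0], 0.4], [[0.015, 0, 0], [0, 0, 0], 0.4], [[0.009, 0, 0], [0, 0, 0], 0.4], [[0, 0, 0], [0, 0, 0], 0.4], [[0, 0, 0], [0, 0, 0], 0.4], [[0, 0, 0], [0, 0, 0], 0.4]]'

```text
time: 28.05
ee_pos: [0.5668, -0.1803, 0.0234]
eef_rot: [2.14, 0.17, -2.137]
ft_force: [0.2, 0.8, 0.4]
gripper_width: 0.599
```

Emit:
servo_tool --steps '[[[0.006, 0, 0], [0, 0, 0], 0.4], [[0, 0, 0], [0, 0, 0], 0.4], [[0, 0, 0], [0, 0, 0], 0.6], [[0, 0, 0], [0, 0, 0], 1], [[0, 0, 0], [0, 0, 0], 1], [[0, 0, 0], [0, 0, 0], 1], [[0, 0, 0], [0, 0, 0], 1], [[0, 0, 0], [0, 0, 0], 1], [[0, 0, 0], [0, 0, 0], 1], [[0, 0, 0], [0, 0, 0], 1]]' --squeeze 25

```text
time: 28.88
ee_pos: [0.5661, -0.1799, 0.0164]
eef_rot: [2.139, 0.17, -2.139]
ft_force: [0.1, -0.7, 0.1]
gripper_width: 0.044
```

```bash
python3 - <<'E'
from meas import *
go(.5655,-.1793,.0165,-80.7)
im=cam("wrist"); cv2.imwrite("pics/w13.png",im["frame"]); P=pts(im); p=robot.get_obs()["ee_pos"]; print(proj(im,p),proj(im,p-[0,0,.014]),im["xyz"])
im=cam("scene"); cv2.imwrite("pics/s13.png",cv2.resize(im["frame"][150:290,200:360],None,fx=4,fy=4,interpolation=cv2.INTER_CUBIC))
E
```

```text
t 28.88 tcp [ 0.5661 -0.1799  0.0164] yaw -80.9 shift [-0.0001 -0.0006  0.0005] turn -0.2 q [-0.41  0.8   0.92  1.9  -0.83  0.88 -0.46] tilt [ 0. -0.]
[251.74600581 224.81878531] [251.709341   217.22201337] [ 0.64720278 -0.16643534  0.21346623]
```

View pics/w13.png

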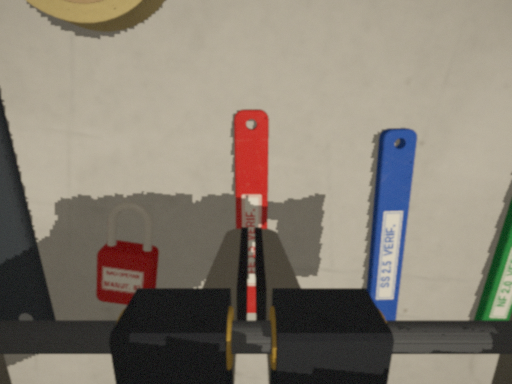

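View pics/s13.png

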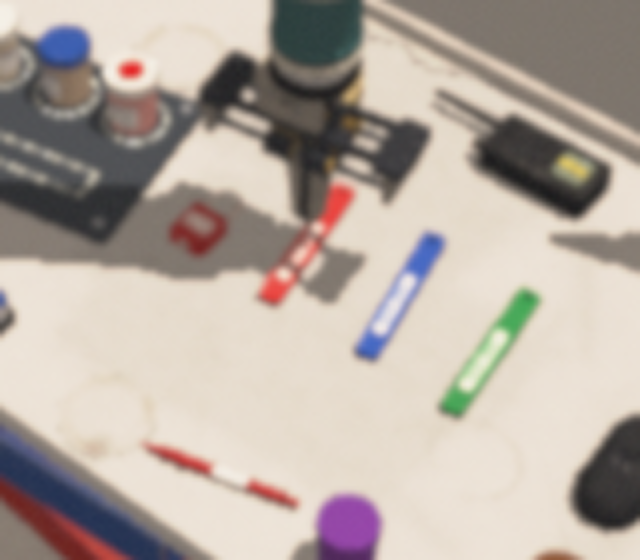

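Emit:
servo_tool --steps '[[[0, 0, 0], [0, 0, 0], 0.4], [[0, 0, 0], [0, 0, 0], 0.4], [[0, 0, 0], [0, 0, 0], 0.4], [[0, 0, 0], [0, 0, 0], 0.4], [[0.002, 0, 0], [0, 0, 0], 0.4], [[0, 0, 0], [0, 0, 0], 0.4], [[0.001, 0, 0], [0, 0, 0], 0.4], [[0, 0, 0], [0, 0, 0], 0.4], [[0, 0, 0], [0, 0, 0], 0.4]]'

```text
time: 29.73
ee_pos: [0.566, -0.1798, 0.0133]
eef_rot: [2.139, 0.17, -2.139]
ft_force: [-0.3, 1.3, -0.5]
gripper_width: 0.6
```

Emit:
servo_tool --steps '[[[0.002, 0, 0], [0, 0, 0], 0.4], [[0, 0, 0], [0, 0, 0], 0.4], [[0.001, 0, 0], [0, 0, 0], 0.4], [[0, 0, 0], [0, 0, 0], 0.4], [[0, 0, 0], [0, 0, 0], 0.4]]'

```text
time: 30.15
ee_pos: [0.5661, -0.1798, 0.0104]
eef_rot: [2.139, 0.17, -2.139]
ft_force: [-0.1, -1.2, 0.4]
gripper_width: 0.598
```

Emit:
servo_tool --steps '[[[0.002, 0, 0], [0, 0, 0], 0.4], [[0, 0, 0], [0, 0, 0], 0.4], [[0, 0, 0], [0, 0, 0], 0.4]]'

```text
time: 30.4
ee_pos: [0.566, -0.1798, 0.0083]
eef_rot: [2.139, 0.17, -2.139]
ft_force: [-0.9, 0.5, 0.3]
gripper_width: 0.601
```

Emit:
servo_tool --steps '[[[0.0015, 0, 0], [0, 0, 0], 0.4], [[0, 0, 0], [0, 0, 0], 0.4], [[0, 0, 0], [0, 0, 0], 0.4]]'

```text
time: 30.65
ee_pos: [0.566, -0.1798, 0.0068]
eef_rot: [2.139, 0.17, -2.139]
ft_force: [0.3, -0.5, -0.3]
gripper_width: 0.604
```

```bash
python3 - <<'E'
from meas import *
for n,c in [("scene",(150,290,200,360)),("wrist",(0,384,0,512))]:
    im=cam(n); k=4 if n=="scene" else 1.5
    cv2.imwrite(f"pics/{n}14.png",cv2.resize(im["frame"][c[0]:c[1],c[2]:c[3]],None,fx=k,fy=k,interpolation=cv2.INTER_CUBIC))
    P=pts(im); p=robot.get_obs()["ee_pos"]; m=(np.hypot(P[...,0]-p[0],P[...,1]-p[1])<.06)&(P[...,2]>.012)&(P[...,2]<.08)
    print(n,p,proj(im,p),np.round(np.percentile(P[m][:,2],[0,5,25,50]) if m.any() else 0,4),m.sum())
E
```

```text
scene [ 0.566089   -0.17980244  0.00686878] [276.58055803 210.02036987] [0.0121 0.0128 0.0326 0.0538] 131
wrist [ 0.566109   -0.17984774  0.00691813] [251.72943219 224.83044055] [0.012  0.0376 0.0506 0.0626] 3392
```

View pics/wrist14.png

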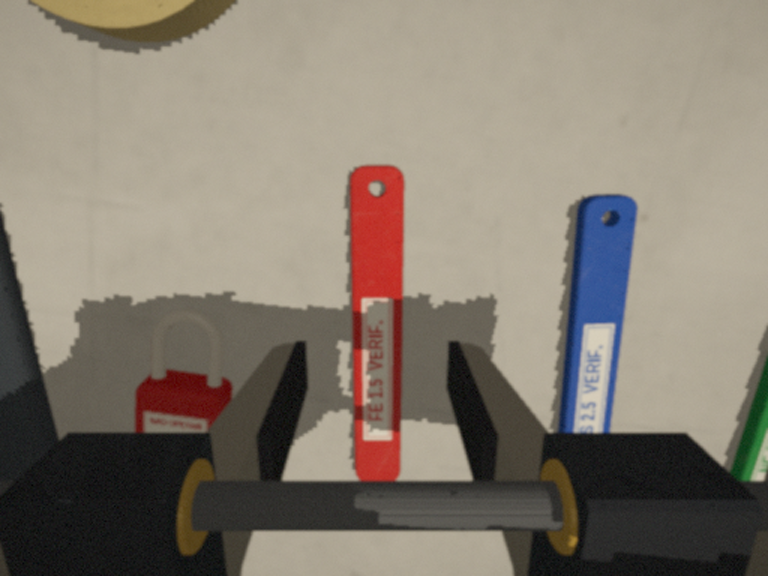

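View pics/scene14.png

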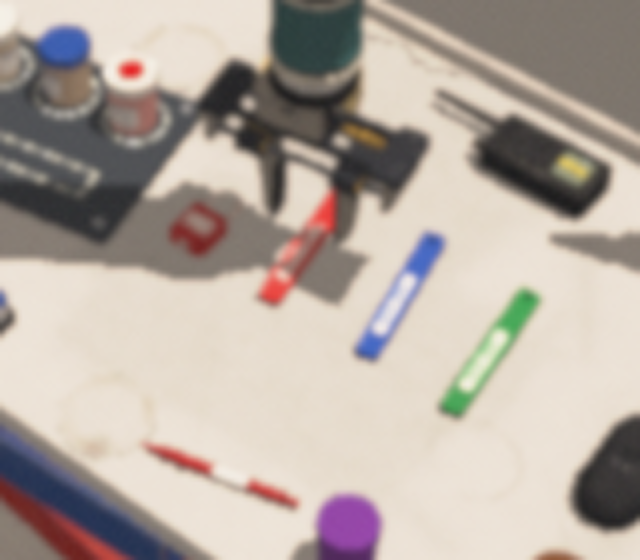

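```bash
python3 - <<'E'
from meas import *
im=cam("wrist");P=pts(im)
for v in range(222,262,4): print(v,[(u,*P[v,u].round(3)) for u in (176,184,192,198,202,300,306,312)])
E
```

```text
222 [(176, np.float64(0.557), np.float64(-0.128), np.float64(-0.0)), (184, np.float64(0.558), np.float64(-0.134), np.float64(0.0)), (192, np.float64(0.558), np.float64(-0.139), np.float64(-0.001)), (198, np.float64(0.559), np.float64(-0.143), np.float64(-0.001)), (202, np.float64(0.56), np.float64(-0.146), np.float64(0.001)), (300, np.float64(0.571), np.float64(-0.213), np.float64(-0.0)), (306, np.float64(0.571), np.float64(-0.217), np.float64(0.0)), (312, np.float64(0.572), np.float64(-0.221), np.float64(0.001))]
226 [(176, np.float64(0.554), np.float64(-0.129), np.float64(0.001)), (184, np.float64(0.555), np.float64(-0.134), np.float64(-0.0)), (192, np.float64(0.556), np.float64(-0.139), np.float64(-0.0)), (198, np.float64(0.557), np.float64(-0.144), np.float64(0.001)), (202, np.float64(0.557), np.float64(-0.146), np.float64(-0.0)), (300, np.float64(0.568), np.float64(-0.214), np.float64(-0.0)), (306, np.float64(0.569), np.float64(-0.217), np.float64(0.001)), (312, np.float64(0.569), np.float64(-0.222), np.float64(-0.001))]
230 [(176, np.float64(0.551), np.float64(-0.129), np.float
[... 3412 characters left out ...]
4(0.567), np.float64(-0.208), np.float64(0.041)), (306, np.float64(0.576), np.float64(-0.206), np.float64(0.06)), (312, np.float64(0.58), np.float64(-0.207), np.float64(0.066))]
258 [(176, np.float64(0.57), np.float64(-0.143), np.float64(0.071)), (184, np.float64(0.571), np.float64(-0.147), np.float64(0.071)), (192, np.float64(0.572), np.float64(-0.151), np.float64(0.071)), (198, np.float64(0.564), np.float64(-0.152), np.float64(0.057)), (202, np.float64(0.558), np.float64(-0.153), np.float64(0.045)), (300, np.float64(0.565), np.float64(-0.208), np.float64(0.042)), (306, np.float64(0.575), np.float64(-0.206), np.float64(0.06)), (312, np.float64(0.581), np.float64(-0.206), np.float64(0.072))]
```

Emit:
servo_tool --steps '[[[0.006, 0, 0], [0, 0, 0], 0.4], [[0.006, 0, 0], [0, 0, 0], 0.4], [[0.006, 0, 0], [0, 0, 0], 0.4], [[0.004, 0, 0], [0, 0, 0], 0.4], [[0, 0, 0], [0, 0, 0], 0.4], [[0, 0, 0], [0, 0, 0], 0.4]]'

```text
time: 31.3
ee_pos: [0.5658, -0.1799, -0.0156]
eef_rot: [2.138, 0.17, -2.14]
ft_force: [0.2, -0.4, 0.2]
gripper_width: 0.601
```

```bash
cat >> meas.py <<'E'
def tip():
    im=cam("wrist");P=pts(im); o=robot.get_obs(); M=R.from_rotvec(o["eef_rot"]).as_matrix(); p=o["ee_pos"]
    q=(P-p)@M  # tool coords
    col=[]
    for u in list(range(150,250))+list(range(255,355)):
        z=P[200:260,u,2]; zz=q[200:260,u,2]
        k=np.nonzero((z[1:]-z[:-1]>.012)&(z[1:]<.2))[0]
        if len(k): i=k[0]+1; col.append((u,200+i,z[i].round(4),q[200+i,u,1].round(4)))
    col=[c for c in col if c[2]>-.01]
    print("tip z",np.median([c[2] for c in col]) if col else None,"tcp",p.round(4),"F",o["ft_force"].round(1),len(col),col[:2],col[-2:])
E
python3 - <<'E'
from meas import *
tip(); im=cam("wrist");print(colstick(im,0,.57,-.18))
P=pts(im)
for v in range(222,250,4): print(v,[(u,*P[v,u].round(3)) for u in (192,202,300,306)])
E
```

```text
tip z 0.0398 tcp [ 0.566  -0.1801 -0.0152] F [ 0.6 -0.3  0.7] 109 [(150, np.int64(235), np.float64(0.1814), np.float64(-0.0006)), (156, np.int64(225), np.float64(0.1814), np.float64(-0.0006))] [(348, np.int64(237), np.float64(0.1814), np.float64(-0.0006)), (350, np.int64(258), np.float64(0.1814), np.float64(-0.0006))]
(((574.2109375, -179.758544921875), (62.791934967041016, 128.68527221679688), 80.64786529541016), np.int64(5408))
222 [(192, np.float64(0.568), np.float64(-0.142), np.float64(0.0)), (202, np.float64(0.57), np.float64(-0.148), np.float64(0.001)), (300, np.float64(0.579), np.float64(-0.208), np.float64(0.0)), (306, np.float64(0.58), np.float64(-0.212), np.float64(0.001))]
226 [(192, np.float64(0.566), np.float64(-0.143), np.float64(0.0)), (202, np.float64(0.566), np.float64(-0.149), np.float64(-0.001)), (300, np.float64(0.577), np.float64(-0.208), np.float64(0.001)), (306, np.float64(0.577), np.float64(-0.212), np.float64(-0.0))]
230 [(192, np.float64(0.569), np.float64(-0.145), np.float64(0.013)), (202, np.float64(0.572), np.float64(-0.151), np.float64(0.017)), (300, np.
[... 474 characters left out ...]
), np.float64(-0.152), np.float64(0.021)), (300, np.float64(0.575), np.float64(-0.206), np.float64(0.016)), (306, np.float64(0.581), np.float64(-0.207), np.float64(0.027))]
242 [(192, np.float64(0.571), np.float64(-0.148), np.float64(0.032)), (202, np.float64(0.566), np.float64(-0.152), np.float64(0.021)), (300, np.float64(0.573), np.float64(-0.207), np.float64(0.016)), (306, np.float64(0.58), np.float64(-0.206), np.float64(0.032))]
246 [(192, np.float64(0.571), np.float64(-0.149), np.float64(0.037)), (202, np.float64(0.565), np.float64(-0.152), np.float64(0.022)), (300, np.float64(0.572), np.float64(-0.207), np.float64(0.019)), (306, np.float64(0.58), np.float64(-0.205), np.float64(0.037))]
```

Emit:
servo_tool --steps '[[[0.005, 0, 0], [0, 0, 0], 0.4], [[0.004, 0, 0], [0, 0, 0], 0.4], [[0, 0, 0], [0, 0, 0], 0.4], [[0.002, 0, 0], [0, 0, 0], 0.4], [[0, 0, 0], [0, 0, 0], 0.4], [[0, 0, 0], [0, 0, 0], 0.4]]'

```text
time: 31.9
ee_pos: [0.566, -0.1796, -0.0252]
eef_rot: [2.14, 0.171, -2.139]
ft_force: [-2.7, 2.4, 9.0]
gripper_width: 0.594
```

Emit:
servo_tool --steps '[[[-0.003, 0, 0], [0, 0, 0], 0.4], [[0, 0, 0], [0, 0, 0], 0.6], [[0, 0, 0], [0, 0, 0], 1], [[0, 0, 0], [0, 0, 0], 1], [[0, 0, 0], [0, 0, 0], 1], [[0, 0, 0], [0, 0, 0], 1], [[0, 0, 0], [0, 0, 0], 1], [[0, 0, 0], [0, 0, 0], 1], [[0, 0, 0], [0, 0, 0], 1]]' --squeeze 25

```text
time: 32.65
ee_pos: [0.566, -0.1798, -0.0232]
eef_rot: [2.139, 0.17, -2.139]
ft_force: [0.1, 1.0, -1.0]
gripper_width: 0.231
```

Emit:
servo_tool --steps '[[[-0.01, 0, 0], [0, 0, 0], 1], [[-0.03, 0, 0], [0, 0, 0], 1], [[-0.035, 0, 0], [0, 0, 0], 1], [[-0.035, 0, 0], [0, 0, 0], 1], [[-0.03, 0, 0], [-7.04, 0, 0], 1], [[0, 0, 0], [-7.04, 0, 0], 1], [[0, 0, 0], [-7.04, 0, 0], 1], [[0, 0, 0], [-7.04, 0, 0], 1], [[0, 0, 0], [-7.04, 0, 0], 1], [[0, 0, 0], [-7.04, 0, 0], 1], [[0, 0, 0], [-7.04, 0, 0], 1], [[0, 0, 0], [-7.04, 0, 0], 1], [[0, 0, 0], [-7.04, 0, 0], 1], [[0, 0, 0], [-7.04, 0, 0], 1], [[0, 0, 0], [-7.04, 0, 0], 1], [[0, 0, 0], [-7.04, 0, 0], 1], [[0, 0, 0], [-7.04, 0, 0], 1], [[0, 0, 0], [0, 0, 0], 1], [[0, 0, 0], [0, 0, 0], 1]]'

```text
time: 34.23
ee_pos: [0.566, -0.1802, 0.1175]
eef_rot: [1.075, 1.289, -1.074]
ft_force: [-0.2, -0.3, -0.1]
gripper_width: 0.233
```

```bash
cat >> meas.py <<'E'
def heldstick(h):
    im=cam("wrist"); o=robot.get_obs(); p=o["ee_pos"]; P=pts(im)
    g=cv2.cvtColor(im["frame"],cv2.COLOR_BGR2HSV);H,S=g[...,0].astype(int),g[...,1]; dh=np.minimum(abs(H-h),180-abs(H-h))
    zt=p[2]+.0232+.009
    m=(dh<18)&(S>90)&(np.hypot(P[...,0]-p[0],P[...,1]-p[1])<.1)&(abs(P[...,2]-zt)<.02)
    v,u=np.nonzero(m); w=np.array([ray(im,a,b,zt)[:2] for a,b in zip(u,v)])*1000
    if len(w)<20: print("few",len(w)); return im
    M=R.from_rotvec(o["eef_rot"]).as_matrix(); q=(np.c_[w/1000-p[:2],np.zeros(len(w))])@M
    s=np.polyfit(q[:,2],q[:,1],1)
    print("rect",cv2.minAreaRect(w.astype(np.float32)),len(w),"tool z extents",np.percentile(q[:,2],[0,1,99,100]).round(4),"ymean",q[:,1].mean().round(4),"slope deg",np.degrees(s[0]).round(1),"z med",np.median(P[m][:,2]-zt).round(4),"slope z/toolz",np.degrees(np.polyfit(q[:,2],P[m][:,2],1)[0]).round(1))
    return im
E
python3 - <<'E'
from meas import *
im=heldstick(0); cv2.imwrite("pics/w15.png",im["frame"]); go(.5665,.1055,.11,10.65); print(robot.get_obs()["gripper_width"])
im=cam("top"); cv2.imwrite("pics/t15.png",cv2.resize(im["frame"][130:240,130:330],None,fx=4,fy=4,interpolation=cv2.INTER_CUBIC))
for p in [(.551,.179),(.566,.106),(.58,.032)]: print(lidz(im,*p))
E
```

```text
rect ((562.3504638671875, -167.4496307373047), (26.120500564575195, 124.42263793945312), 10.30711841583252) 5884 tool z extents [-0.0754 -0.0744  0.0461  0.049 ] ymean -0.0002 slope deg 0.0 z med 0.0014 slope z/toolz 0.3
t 34.28 tcp [ 0.566  -0.1802  0.1174] yaw 10.39 shift [ 0.0073  0.052  -0.2809] turn -0.26 q [-0.25  0.52  0.67  1.84 -0.4   0.92  0.78] tilt [ 0. -0.]
0.23602256540738567
(array([548.4, 176.9]), 25.4, np.int64(210))
(array([567.3, 102.7]), 25.1, np.int64(209))
(array([577.9,  30.9]), 25.0, np.int64(204))
```

View pics/w15.png

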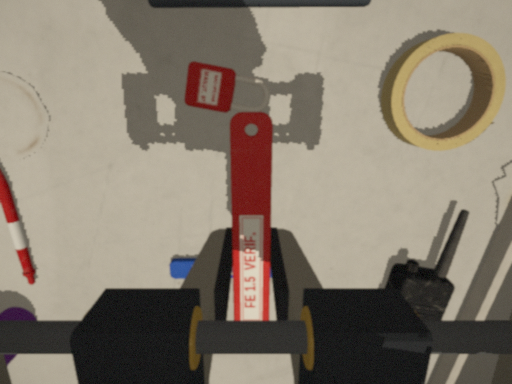

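View pics/t15.png

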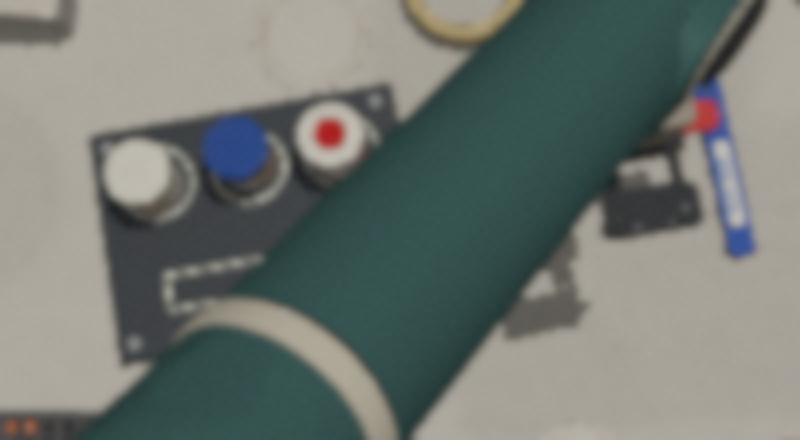

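Emit:
servo_tool --steps '[[[0, 0.0052, -0.0281], [-0.26, 0, 0], 1], [[0, 0.0052, -0.0281], [0, 0, 0], 1], [[0, 0.0052, -0.0281], [0, 0, 0], 1], [[0, 0.0052, -0.0281], [0, 0, 0], 1], [[0, 0.0052, -0.0281], [0, 0, 0], 1], [[0, 0.0052, -0.0281], [0, 0, 0], 1], [[0, 0.0052, -0.0281], [0, 0, 0], 1], [[0, 0.0052, -0.0281], [0, 0, 0], 1], [[0, 0.0052, -0.0281], [0, 0, 0], 1], [[0, 0.0052, -0.0281], [0, 0, 0], 1], [[0, 0, 0], [0, 0, 0], 1], [[0, 0, 0], [0, 0, 0], 1], [[0.01, 0, 0], [0, 0, 0], 1], [[0.01, 0, 0], [0, 0, 0], 1], [[0.01, 0, 0], [0, 0, 0], 1], [[0.01, 0, 0], [0, 0, 0], 1], [[0, 0, 0], [0, 0, 0], 1], [[0, 0, 0], [0, 0, 0], 1]]'

```text
time: 35.83
ee_pos: [0.5637, 0.105, 0.0759]
eef_rot: [1.068, 1.293, -1.071]
ft_force: [0.9, 0.1, -0.5]
gripper_width: 0.234
```

```bash
python3 - <<'E'
from meas import *
im=heldstick(0); cv2.imwrite("pics/w16.png",im["frame"]); go(.5668,.1055,.0545,10.65)
E
```

```text
rect ((560.7786254882812, 118.25590515136719), (24.06047248840332, 124.07958221435547), 11.914817810058594) 5851 tool z extents [-0.0754 -0.0744  0.0455  0.0484] ymean -0.0006 slope deg 0.1 z med 0.0005 slope z/toolz 0.3
t 35.88 tcp [0.5642 0.1053 0.0766] yaw 10.81 shift [0.0221 0.0026 0.0002] turn 0.16 q [-0.71  0.54  0.61  1.91 -0.41  0.82  0.31] tilt [-0.001 -0.   ]
```

View pics/w16.png

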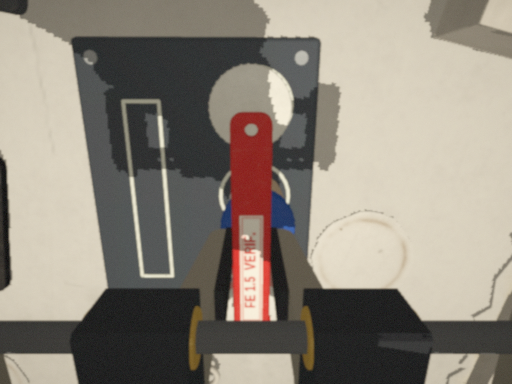

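Emit:
servo_tool --steps '[[[0.008, 0.002, 0], [0, 0, 0], 1], [[0.007, 0, 0], [0, 0, 0], 1], [[0.005, 0, 0], [0, 0, 0], 1], [[0.002, 0, 0], [0, 0, 0], 1], [[0, 0, 0], [0, 0, 0], 1], [[0, 0, 0], [0, 0, 0], 1]]'

```text
time: 36.38
ee_pos: [0.5663, 0.1063, 0.0548]
eef_rot: [1.068, 1.293, -1.068]
ft_force: [1.1, -0.4, -0.6]
gripper_width: 0.23
```

Emit:
servo_tool --steps '[[[0.0012, 0, 0], [0, 0, 0], 1], [[0, 0, 0], [0, 0, 0], 1], [[0, 0, 0], [0, 0, 0], 1]]'

```text
time: 36.63
ee_pos: [0.5665, 0.1063, 0.0541]
eef_rot: [1.069, 1.293, -1.068]
ft_force: [-0.8, -0.1, 4.3]
gripper_width: 0.235
```

Emit:
servo_tool --steps '[[[0, 0, 0], [0, 0, 0], 0.72], [[0, 0, 0], [0, 0, 0], 0.68], [[0, 0, 0], [0, 0, 0], 0.6], [[0, 0, 0], [0, 0, 0], 0.55], [[0, 0, 0], [0, 0, 0], 0.5], [[0, 0, 0], [0, 0, 0], 0.5], [[-0.005, 0, 0], [0, 0, 0], 0.5], [[-0.015, 0, 0], [0, 0, 0], 0.5], [[-0.03, 0, 0], [0, 0, 0], 0.5], [[-0.03, 0, 0], [0, 0, 0], 0.5], [[-0.03, 0, 0], [0, 0, 0], 0.5], [[0, -0.004, 0.025], [0, 0, 0], 0.4], [[0, -0.004, 0.025], [0, 0, 0], 0.4], [[0, -0.004, 0.025], [0, 0, 0], 0.4], [[0, -0.004, 0.025], [0, 0, 0], 0.4], [[0, -0.004, 0.025], [0, 0, 0], 0.4], [[0, -0.004, 0.025], [0, 0, 0], 0.4], [[0, 0, 0], [0, 0, 0], 0.4], [[0, 0, 0], [0, 0, 0], 0.4]]'

```text
time: 38.22
ee_pos: [0.5709, -0.0473, 0.1642]
eef_rot: [1.071, 1.291, -1.071]
ft_force: [-0.4, 1.5, -0.3]
gripper_width: 0.601
```

```bash
python3 - <<'E'
from meas import *
im=cam("wrist"); cv2.imwrite("pics/w17.png",im["frame"]); go(.567,-.371,.10,-84)
print(rings(im))
im=cam("top"); cv2.imwrite("pics/t17.png",cv2.resize(im["frame"][130:240,130:330],None,fx=4,fy=4,interpolation=cv2.INTER_CUBIC))
E
```

```text
t 38.27 tcp [ 0.571  -0.0455  0.1639] yaw 10.82 shift [ 0.0638 -0.065   0.319 ] turn 94.82 q [-0.53  0.42  0.71  1.86 -0.33  0.98  0.51] tilt [0.    0.001]
[]
```

View pics/w17.png

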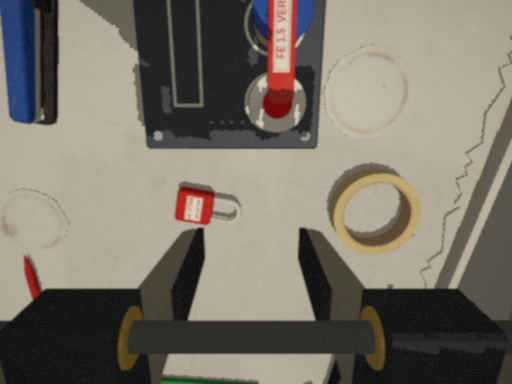

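View pics/t17.png

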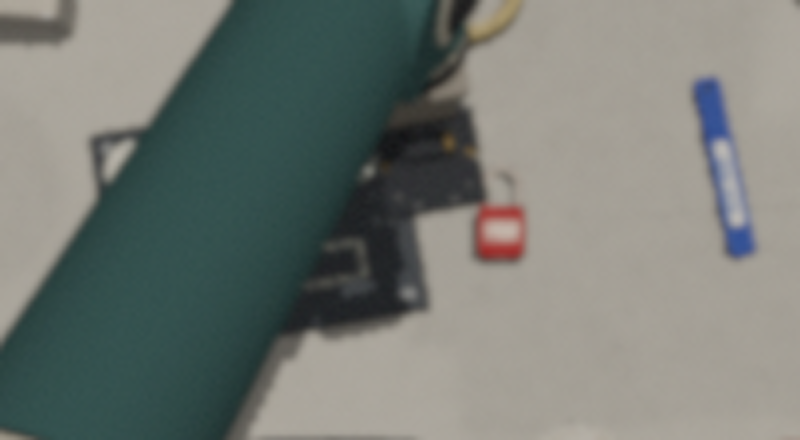

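Emit:
servo_tool --steps '[[[0, -0.0054, 0.0266], [0, 0, 0], 0.4], [[0, -0.0054, 0.0266], [0, 0, 0], 0.4], [[0, -0.0054, 0.0266], [0, 0, 0], 0.4], [[0, -0.0054, 0.0266], [0, 0, 0], 0.4], [[0, -0.0054, 0.0266], [0, 0, 0], 0.4], [[0, -0.0054, 0.0266], [0, 0, 0], 0.4], [[0, -0.0054, 0.0266], [0, 0, 0], 0.4], [[0, -0.0054, 0.0266], [0, 0, 0], 0.4], [[0, -0.0054, 0.0266], [0, 0, 0], 0.4], [[0, -0.0054, 0.0266], [0, 0, 0], 0.4], [[0, -0.0054, 0.0266], [0, 0, 0], 0.4], [[0, -0.0054, 0.0266], [0, 0, 0], 0.4], [[0, 0, 0], [6.77, 0, 0], 0.4], [[0, 0, 0], [6.77, 0, 0], 0.4], [[0, 0, 0], [6.77, 0, 0], 0.4], [[0, 0, 0], [6.77, 0, 0], 0.4], [[0, 0, 0], [6.77, 0, 0], 0.4], [[0, 0, 0], [6.77, 0, 0], 0.4], [[0, 0, 0], [6.77, 0, 0], 0.4], [[0, 0, 0], [6.77, 0, 0], 0.4]]'

```text
time: 39.98
ee_pos: [0.5689, -0.369, 0.1634]
eef_rot: [1.743, 0.751, -1.742]
ft_force: [0.4, -0.3, 0.2]
gripper_width: 0.6
```

Emit:
servo_tool --steps '[[[0.006, 0, 0], [6.77, 0, 0], 0.4], [[0.006, 0, 0], [6.77, 0, 0], 0.4], [[0.006, 0, 0], [6.77, 0, 0], 0.4], [[0.006, 0, 0], [6.77, 0, 0], 0.4], [[0.006, 0, 0], [6.77, 0, 0], 0.4], [[0.006, 0, 0], [6.77, 0, 0], 0.4], [[0, 0, 0], [0, 0, 0], 0.4], [[0, 0, 0], [0, 0, 0], 0.4]]'

```text
time: 40.65
ee_pos: [0.5683, -0.3695, 0.127]
eef_rot: [2.163, 0.122, -2.165]
ft_force: [0.5, -0.3, 0.5]
gripper_width: 0.602
```

```bash
python3 - <<'E'
from meas import *
im=cam("wrist"); cv2.imwrite("pics/w18.png",im["frame"]); print(colstick(im,65,.567,-.37)); go(.567,-.371,.0,-84)
im=cam("top"); cv2.imwrite("pics/t18.png",cv2.resize(im["frame"][130:240,130:330],None,fx=4,fy=4,interpolation=cv2.INTER_CUBIC))
P=pts(im);g=cv2.cvtColor(im["frame"],cv2.COLOR_BGR2HSV);H,S=g[...,0].astype(int),g[...,1]
m=(np.minimum(H,180-H)<15)&(S>110)&(P[...,2]>.075)&(P[...,2]<.1)&(abs(P[...,1]-.105)<.1)
v,u=np.nonzero(m); w=np.array([ray(im,a,b,.086)[:2] for a,b in zip(u,v)])*1000; print("red",cv2.minAreaRect(w.astype(np.float32)),len(w))
E
```

```text
(((568.2694702148438, -371.6201171875), (145.94525146484375, 19.81039047241211), 6.060734272003174), np.int64(1672))
t 40.7 tcp [ 0.5683 -0.37    0.1276] yaw -83.61 shift [0.1276 0.0009 0.0014] turn 0.39 q [-0.13  0.81  1.06  1.63 -0.75  1.17 -0.35] tilt [-0.  0.]
red ((568.6505737304688, 84.91944122314453), (23.80453109741211, 127.03646850585938), 10.434741973876953) 129
```

View pics/w18.png

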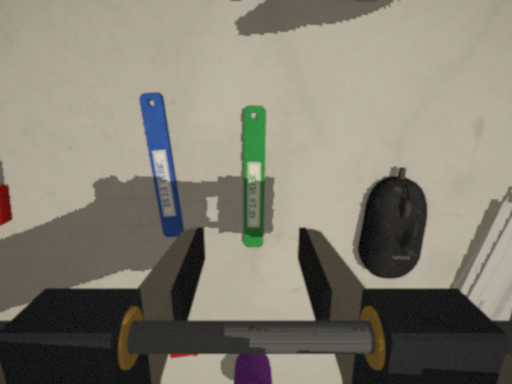

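View pics/t18.png

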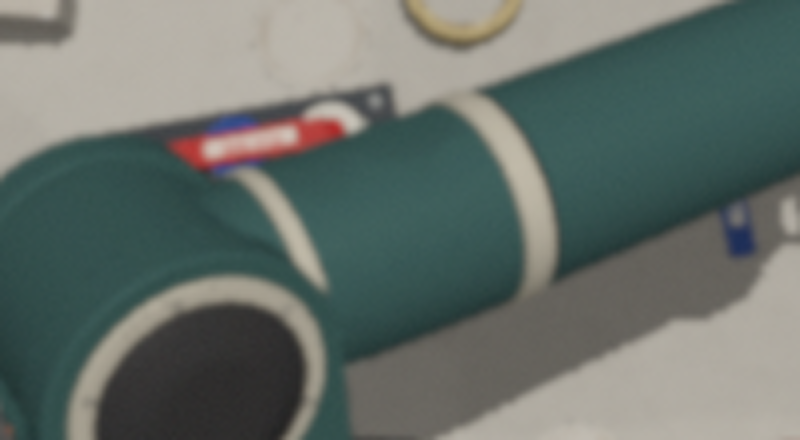

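```bash
python3 - <<'E'
from meas import *
im=cam("top"); P=pts(im)
for u,v in [(180,150),(180,210),(230,180),(290,155),(200,175)]: print(u,v,P[v,u].round(3))
go(.5678,-.3712,-.0222,-84)
E
```

```text
180 150 [ 0.639  0.149 -0.001]
180 210 [ 0.372 -0.012  0.723]
230 180 [ 0.42 -0.07  0.67]
290 155 [ 0.467 -0.158  0.627]
200 175 [ 0.426 -0.028  0.674]
t 40.8 tcp [ 0.5682 -0.3708  0.1282] yaw -83.73 shift [0.1504 0.0004 0.0005] turn 0.27 q [-0.13  0.81  1.06  1.63 -0.75  1.17 -0.35] tilt [0.001 0.   ]
```

Emit:
servo_tool --steps '[[[0.02, 0.0004, 0.0005], [0, 0, 0], 0.4], [[0.02, 0, 0], [0, 0, 0], 0.4], [[0.02, 0, 0], [0, 0, 0], 0.4], [[0.02, 0, 0], [0, 0, 0], 0.4], [[0.02, 0, 0], [0, 0, 0], 0.4], [[0.02, 0, 0], [0, 0, 0], 0.4], [[0.012, 0, 0], [0, 0, 0], 0.4], [[0.008, 0, 0], [0, 0, 0], 0.4], [[0, 0, 0], [0, 0, 0], 0.4], [[0, 0, 0], [0, 0, 0], 0.4]]'

```text
time: 41.63
ee_pos: [0.5674, -0.3721, -0.0117]
eef_rot: [2.167, 0.115, -2.166]
ft_force: [-0.6, 0.4, -0.1]
gripper_width: 0.603
```

Emit:
servo_tool --steps '[[[0.006, 0, 0], [0, 0, 0], 0.4], [[0.005, 0, 0], [0, 0, 0], 0.4], [[0, 0, 0], [0, 0, 0], 0.4], [[0, 0, 0], [0, 0, 0], 0.6], [[0, 0, 0], [0, 0, 0], 1], [[0, 0, 0], [0, 0, 0], 1], [[0, 0, 0], [0, 0, 0], 1], [[0, 0, 0], [0, 0, 0], 1], [[0, 0, 0], [0, 0, 0], 1], [[0, 0, 0], [0, 0, 0], 1], [[0, 0, 0], [0, 0, 0], 1]]'

```text
time: 42.55
ee_pos: [0.5672, -0.3717, -0.0231]
eef_rot: [2.167, 0.115, -2.166]
ft_force: [0.5, 0.8, 0.3]
gripper_width: 0.233
```

Emit:
servo_tool --steps '[[[-0.01, 0, 0], [0, 0, 0], 1], [[-0.03, 0, 0], [0, 0, 0], 1], [[-0.035, 0, 0], [0, 0, 0], 1], [[-0.035, 0, 0], [0, 0, 0], 1], [[-0.03, 0, 0], [-6.75, 0, 0], 1], [[0, 0, 0], [-6.75, 0, 0], 1], [[0, 0, 0], [-6.75, 0, 0], 1], [[0, 0, 0], [-6.75, 0, 0], 1], [[0, 0, 0], [-6.75, 0, 0], 1], [[0, 0, 0], [-6.75, 0, 0], 1], [[0, 0, 0], [-6.75, 0, 0], 1], [[0, 0, 0], [-6.75, 0, 0], 1], [[0, 0, 0], [-6.75, 0, 0], 1], [[0, 0, 0], [-6.75, 0, 0], 1], [[0, 0, 0], [-6.75, 0, 0], 1], [[0, 0, 0], [-6.75, 0, 0], 1], [[0, 0, 0], [-6.75, 0, 0], 1], [[0, 0, 0], [-6.75, 0, 0], 1], [[0, 0, 0], [0, 0, 0], 1], [[0, 0, 0], [0, 0, 0], 1]]'

```text
time: 44.22
ee_pos: [0.5669, -0.372, 0.1173]
eef_rot: [1.075, 1.289, -1.074]
ft_force: [0.0, -0.3, -0.7]
gripper_width: 0.231
```

```bash
python3 - <<'E'
from meas import *
im=heldstick(65); cv2.imwrite("pics/w19.png",im["frame"]); go(.4774,.0890,.11,10.65)
E
```

```text
rect ((564.3119506835938, -358.7585754394531), (23.415374755859375, 124.91056823730469), 10.308784484863281) 5189 tool z extents [-0.0759 -0.075   0.0461  0.049 ] ymean -0.0004 slope deg 0.0 z med 0.0013 slope z/toolz 0.1
t 44.27 tcp [ 0.5669 -0.372   0.1171] yaw 10.38 shift [ 0.007  -0.005  -0.4695] turn -0.27 q [ 0.08  0.66  0.67  1.62 -0.46  1.02  1.07] tilt [ 0. -0.]
```

Emit:
servo_tool --steps '[[[0, -0.0003, -0.0276], [-0.27, 0, 0], 1], [[0, -0.0003, -0.0276], [0, 0, 0], 1], [[0, -0.0003, -0.0276], [0, 0, 0], 1], [[0, -0.0003, -0.0276], [0, 0, 0], 1], [[0, -0.0003, -0.0276], [0, 0, 0], 1], [[0, -0.0003, -0.0276], [0, 0, 0], 1], [[0, -0.0003, -0.0276], [0, 0, 0], 1], [[0, -0.0003, -0.0276], [0, 0, 0], 1], [[0, -0.0003, -0.0276], [0, 0, 0], 1], [[0, -0.0003, -0.0276], [0, 0, 0], 1], [[0, -0.0003, -0.0276], [0, 0, 0], 1], [[0, -0.0003, -0.0276], [0, 0, 0], 1], [[0, -0.0003, -0.0276], [0, 0, 0], 1], [[0, -0.0003, -0.0276], [0, 0, 0], 1], [[0, -0.0003, -0.0276], [0, 0, 0], 1], [[0, -0.0003, -0.0276], [0, 0, 0], 1], [[0, -0.0003, -0.0276], [0, 0, 0], 1], [[0, 0, 0], [0, 0, 0], 1], [[0, 0, 0], [0, 0, 0], 1]]'

```text
time: 45.85
ee_pos: [0.4735, 0.0896, 0.1168]
eef_rot: [1.067, 1.294, -1.067]
ft_force: [0.9, -0.5, -0.1]
gripper_width: 0.234
```

```bash
python3 - <<'E'
from meas import *
im=heldstick(65); cv2.imwrite("pics/w20.png",im["frame"]); go(.4775,.0893,-.0105,10.65)
E
```

```text
rect ((470.7658996582031, 103.09684753417969), (23.403934478759766, 125.19873046875), 10.907195091247559) 5377 tool z extents [-0.0779 -0.0769  0.0436  0.0473] ymean -0.0002 slope deg 0.1 z med 0.0011 slope z/toolz 0.2
t 45.9 tcp [0.4739 0.0881 0.1169] yaw 10.82 shift [ 0.1274  0.0038 -0.0006] turn 0.17 q [-0.84  0.33  0.69  2.1  -0.29  0.8   0.22] tilt [ 0. -0.]
```

View pics/w20.png

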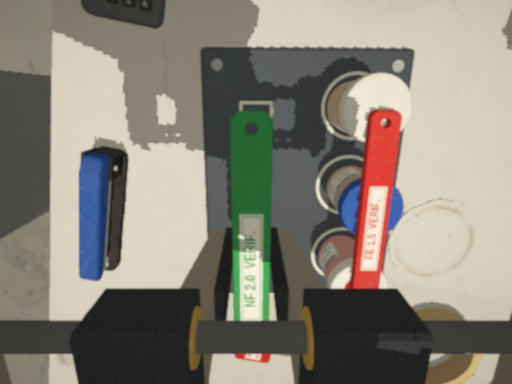

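```bash
cat >> meas.py <<'E'
def redtop(n="wrist",z=.086,h=0):
    im=cam(n);P=pts(im);g=cv2.cvtColor(im["frame"],cv2.COLOR_BGR2HSV);H,S=g[...,0].astype(int),g[...,1]
    m=(np.minimum(abs(H-h),180-abs(H-h))<15)&(S>110)&(abs(P[...,2]-z)<.006)&(abs(P[...,1]-.105)<.12)
    v,u=np.nonzero(m); w=np.array([ray(im,a,b,z)[:2] for a,b in zip(u,v)])*1000
    c=w-w.mean(0); d=np.linalg.svd(c,full_matrices=False)[2][0]; d*=np.sign(d[1])
    print(n,"rect",cv2.minAreaRect(w.astype(np.float32)),len(w),"axis",np.degrees(np.arctan2(d[1],d[0])).round(2),"z",np.median(P[m][:,2]).round(4))
    return im
E
python3 - <<'E'
from meas import *
im=redtop(); redtop("scene")
for p in [(.551,.179),(.566,.106)]: print(lidz(im,*p))
E
```

```text
wrist rect ((565.0032958984375, 109.51356506347656), (27.134506225585938, 144.23287963867188), 9.390209197998047) 4097 axis 100.35 z 0.0875
scene rect ((567.55517578125, 83.68524932861328), (24.28303337097168, 127.79842376708984), 10.902135848999023) 84 axis 100.82 z 0.0854
(array([548.7, 171.9]), 33.1, np.int64(3080))
(array([557.8, 102.9]), 39.0, np.int64(1374))
```

Emit:
servo_tool --steps '[[[0.01, 0.0019, 0], [0.17, 0, 0], 1], [[0.015, 0.0019, 0], [0, 0, 0], 1], [[0.02, 0, 0], [0, 0, 0], 1], [[0.02, 0, 0], [0, 0, 0], 1], [[0.02, 0, 0], [0, 0, 0], 1], [[0.016, 0, 0], [0, 0, 0], 1], [[0.01, 0, 0], [0, 0, 0], 1], [[0.005, 0, 0], [0, 0, 0], 1], [[0, 0, 0], [0, 0, 0], 1], [[0, 0, 0], [0, 0, 0], 1]]'

```text
time: 46.83
ee_pos: [0.478, 0.0884, 0.0009]
eef_rot: [1.071, 1.291, -1.071]
ft_force: [0.2, -0.3, -0.5]
gripper_width: 0.236
```

```bash
python3 - <<'E'
from meas import *
im=heldstick(65); cv2.imwrite("pics/w21.png",im["frame"]); go(.4775,.0893,-.0112,10.65)
E
```

```text
rect ((475.20904541015625, 102.07565307617188), (23.361236572265625, 124.98998260498047), 10.577864646911621) 5322 tool z extents [-0.0762 -0.0752  0.0458  0.0488] ymean -0.0006 slope deg -0.1 z med 0.0008 slope z/toolz 0.3
t 46.88 tcp [0.4782 0.0887 0.0013] yaw 10.65 shift [ 0.0125 -0.0006 -0.0007] turn 0.0 q [-0.69  0.54  0.53  2.15 -0.5   0.57  0.4 ] tilt [0.001 0.   ]
```

View pics/w21.png

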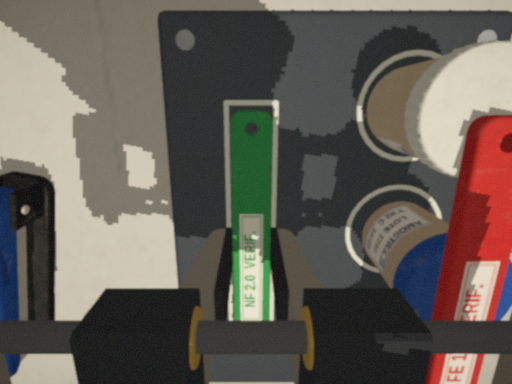

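Emit:
servo_tool --steps '[[[0.006, 0, 0], [0, 0, 0], 1], [[0.005, 0, 0], [0, 0, 0], 1], [[0.0015, 0, 0], [0, 0, 0], 1], [[0, 0, 0], [0, 0, 0], 1], [[0, 0, 0], [0, 0, 0], 1]]'

```text
time: 47.3
ee_pos: [0.4777, 0.0893, -0.0113]
eef_rot: [1.071, 1.292, -1.07]
ft_force: [-2.5, -0.3, 6.7]
gripper_width: 0.236
```

Contact with the board at the expected height; release and back off.

Emit:
servo_tool --steps '[[[0, 0, 0], [0, 0, 0], 0.72], [[0, 0, 0], [0, 0, 0], 0.68], [[0, 0, 0], [0, 0, 0], 0.62], [[0, 0, 0], [0, 0, 0], 0.57], [[0, 0, 0], [0, 0, 0], 0.57], [[0, 0, 0], [0, 0, 0], 0.57], [[-0.005, 0, 0], [0, 0, 0], 0.57], [[-0.015, 0, 0], [0, 0, 0], 0.57], [[-0.03, 0, 0], [0, 0, 0], 0.57], [[-0.03, 0, 0], [0, 0, 0], 0.57], [[-0.03, 0, 0], [0, 0, 0], 0.57], [[-0.03, 0, 0], [0, 0, 0], 0.57], [[-0.03, 0, 0.02], [0, 0, 0], 0.57], [[-0.03, 0, 0.025], [0, 0, 0], 0.57], [[-0.01, 0, 0.025], [0, 0, 0], 0.57], [[0, 0, 0.025], [0, 0, 0], 0.57], [[0, 0, 0.025], [0, 0, 0], 0.57], [[0, 0, 0.02], [0, 0, 0], 0.57], [[0, 0, 0], [0, 0, 0], 0.57], [[0, 0, 0], [0, 0, 0], 0.57]]'

```text
time: 48.97
ee_pos: [0.5033, -0.0496, 0.1984]
eef_rot: [1.073, 1.291, -1.073]
ft_force: [0.1, 1.4, -1.4]
gripper_width: 0.428
```

```bash
python3 - <<'E'
from meas import *
im=redtop(); cv2.imwrite("pics/w22.png",im["frame"]); redtop(z=.021,h=65); go(.4775,.0893,-.0112,10.65)
t=cam("top"); cv2.imwrite("pics/t22.png",cv2.resize(t["frame"][130:240,130:330],None,fx=4,fy=4,interpolation=cv2.INTER_CUBIC))
s=cam("scene"); cv2.imwrite("pics/s22.png",cv2.resize(s["frame"][120:280,140:360],None,fx=3.5,fy=3.5,interpolation=cv2.INTER_CUBIC))
E
```

```text
wrist rect ((571.5594482421875, 74.3487548828125), (26.670156478881836, 107.1742935180664), 8.432136535644531) 1655 axis 101.33 z 0.0874
wrist rect ((422.4514465332031, 61.24842834472656), (139.98733520507812, 112.31298828125), 11.195183753967285) 1144 axis 101.19 z 0.0222
t 49.07 tcp [ 0.5032 -0.0477  0.1981] yaw 10.74 shift [ 0.2094  0.0004 -0.1393] turn 0.09 q [-0.66  0.25  0.82  1.98 -0.22  1.    0.45] tilt [-0.001  0.001]
```

View pics/w22.png

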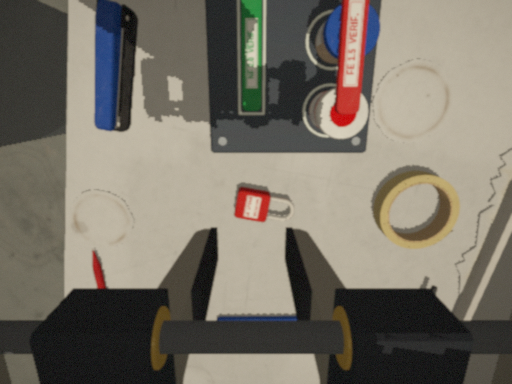

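View pics/s22.png

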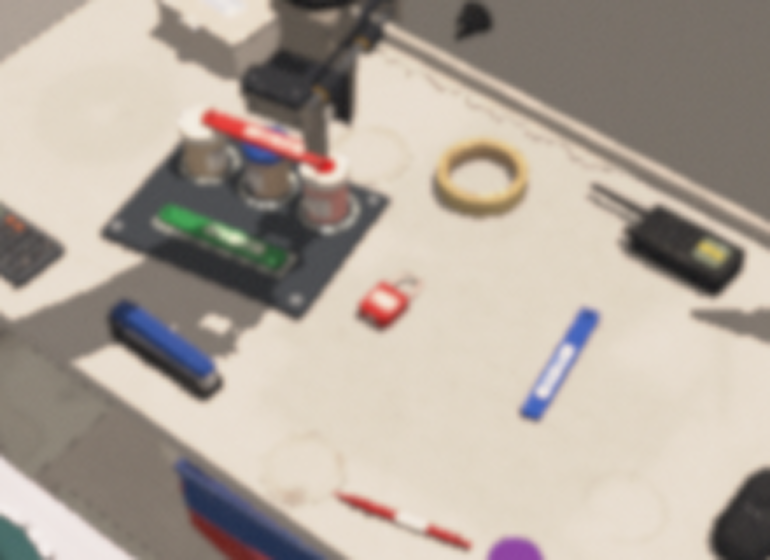

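View pics/t22.png

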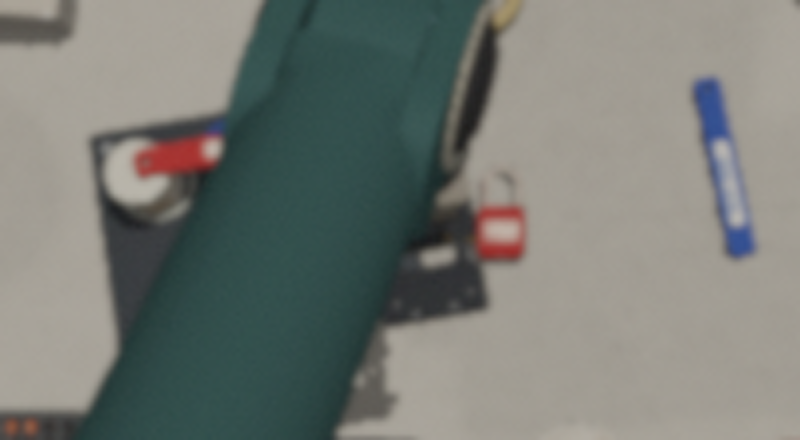

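Emit:
servo_tool --steps '[[[0, -0.005, 0.03], [0, 0, 0], 0.5], [[0, -0.005, 0.03], [0, 0, 0], 0.5], [[0, -0.005, 0.03], [0, 0, 0], 0.5], [[0, -0.005, 0.03], [0, 0, 0], 0.5], [[0, -0.005, 0.03], [0, 0, 0], 0.5], [[0, -0.005, 0.03], [0, 0, 0], 0.5], [[0, -0.005, 0.03], [0, 0, 0], 0.5], [[0, 0, 0], [0, 0, 0], 0.5], [[0, 0, 0], [0, 0, 0], 0.5]]'

```text
time: 49.92
ee_pos: [0.5077, -0.2625, 0.198]
eef_rot: [1.072, 1.291, -1.073]
ft_force: [0.7, 0.5, -0.7]
gripper_width: 0.499
```

```bash
python3 - <<'E'
from meas import *
redtop("top"); redtop("scene")
t=cam("top"); cv2.imwrite("pics/t23.png",cv2.resize(t["frame"][130:240,130:330],None,fx=4,fy=4,interpolation=cv2.INTER_CUBIC))
o=robot.get_obs(); print(o["ee_pos"],o["ft_force"],o["joint_vel"].round(3))
E
```

```text
top rect ((566.658203125, 99.68746185302734), (23.367000579833984, 155.0360565185547), 9.732446670532227) 204 axis 99.83 z 0.0856
scene rect ((563.6932983398438, 100.63099670410156), (24.09598731994629, 151.21864318847656), 9.929342269897461) 108 axis 99.64 z 0.0861
[ 0.50851244 -0.25949288  0.19788776] [ 0.86027653  0.61423324 -0.49612786] [-0.009 -0.005  0.     0.     0.001 -0.001  0.004]
```

View pics/t23.png

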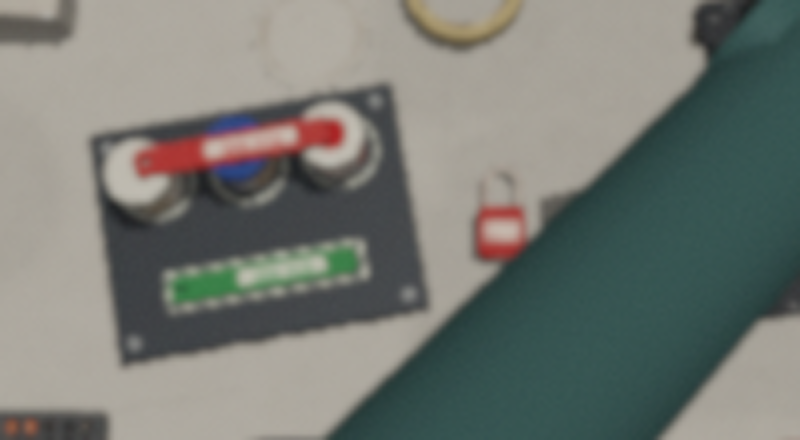

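```bash
python3 - <<'E'
from workcell import robot
print(robot.hand_in(), robot.get_obs()["time"])
E
```

```text
the job is handed in; nothing more can be done
the job is handed in; nothing more can be done
```

The layout is set out as asked and handed in at about 50 s of the 131 s allowed. I don't know the verdict, because the hand-in gives none.

**Placing**
- **Pots:** all three stand upright on their ring marks, about 1–3 mm off centre by the wrist camera. The white pot is at the steel-box (left) end, the blue-lidded pot in the middle and the pink pot at the right. White is the furthest off, about 3 mm towards the robot. I left it, because it is still inside its ring.
- **Red stick:** it lies level on the three lids with its top at about z = 86 mm. It is within about 1° of the board's y and within a few mm of being centred on the blue pot. The top-camera fit gave a centre about 3 mm off along the row. It partly caught the red seal on the pink lid, so I think the real error is smaller.
- **Green stick:** it lies inside the lane outline, by the final top picture. My last numeric fit of it failed because other colours got into the mask.
- **Blue stick:** not touched. The purple and brown look-alikes were left alone too.

**What disagreed**
- **Fingertip height:** the fingertips are about 25–29 mm above the reported tool point, not 14 mm below it as the text says. So the pots were gripped by their lids. The first grasp of the red stick also closed above it; I found the true height by depth and a light touch on the table, then regrasped.
- **Cameras:** the top, scene and wrist cameras differed from one another by about 2–4 mm.

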